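# Secure the rotor in its sloped cradle

### The arm

A 6-joint arm with a two-finger parallel gripper is mounted at the origin on the work surface. World frame = base frame: x ahead of the robot, y to its left, z up, the work surface at z = 0. Lengths are in m, angles in rad, forces in N, time in s.
With the tool pointing down it reaches from about 0.25 to 0.8 m from the base axis. Payload 3.9 kg.
Tool frame: the origin (TCP) lies at the very end of the fingers, on their centre line; the grasp point (between the pads) lies 19 mm behind it (pinch_z is the distance from the TCP to the grasp point, in m); z points along the fingers, y is the direction in which the jaws open and shut (so a half turn about z gives the same grasp; the last joint's range is limited). The gripper opens to 85 mm and grips with 20 to 120 N. Pads are 22 mm wide; open, the fingers measure 114 mm over their backs; the gripper's body (76 mm by 85 mm) begins 54 mm behind the grasp point. The pads swing forward as they close: fully open they stand 13 mm farther back than shut.
Start: joints at [-1.138, 0.26, -0.138, 1.173, 0, 1.571], TCP at [0.22, -0.477, 0.231] pointing down, gripper open.
Joint ranges: [-2.78, 2.78], [-0.83, 1.72], [-1.28, 1.37], [-1.9, 2.12], [-1.57, 1.48], [-3.14, 3.14]. Speed limits (rad/s): [2.57, 2.57, 3.14, 3.14, 3.14, 3.14].

### API

Orientations are given as a unit quaternion [w, x, y, z].
In Python, from rig import state, get_image, sign_off, pinch_z gives the robot as it stands.
- The arm moves only by the tool apply_moves, never from a script. Its argument "increments" is a list of rows, each an object with "grip": the closure, from 0 (fully open) to 1 (shut); "offset": the shift along the tool's x, y, z in mm, a list of three; "rot": the turn, a rotation vector about the tool's x, y, z in rad, a list of three. In form: [{"grip": grip, "offset": [tx, ty, tz], "rot": [wx, wy, wz]}, ...]. A call has 1 to 10 rows; each row is the pose to reach, as a shift and turn from the pose commanded when the call began, along the tool's axes at that moment; what a row does not reach only later rows make up. A row lasts 1/12 s, in which the tool goes at most 41.7 mm and 7.16 degrees, less where a joint would pass 70% of its speed; a pose out of reach is approached as far as the arm can. A call with a gripper value outside its range is refused whole. The fingers move at their own pace and stop on an object; "newtons" is the grip in N (left out, the last holds). Time passes only in rows, so rows that repeat a pose let the fingers close. It gives the time, the measured TCP pose, the force and the opening at its end, in the units of the state.
- state(): the state, without advancing time (a new reading comes with each control period).
- get_image(name): name is "scene" or "top" or "wrist"; returns a dict with "pixels" (400x640x3 uint8, red, green, blue), "intrinsics" (3x3 intrinsics, pixels), "pose" (4x4, takes a point from camera to world coordinates). Camera axes: x right, y up, looking along -z (the intrinsics and any distortion apply to the point x, -y, -z); pixel columns grow to the right and rows downward; lengths in m; the calibration is good to about 2 mm. The wrist camera is an equidistant fisheye: a pixel r from the principal point sees the ray r / f radians off the axis. A picture is of the moment at which its call begins. There is no depth.
- sign_off(): hands the job in, once; it reports no verdict.
The state is a dict: "time": time; "q": joint angles; "qd": joint speeds; "joint_torque": joint torques, N m; "tool_pos": TCP position; "eef_rot": TCP orientation; "wrist_force": force on the tool from outside, world axes, zero at the start; "torque": the same for the moment, N m; "width": finger opening in m.
Only numpy, scipy, OpenCV 4.12 (cv2) and the standard library are available. Lean on these libraries where they do the work, as an engineer would, in place of code of your own. Each camera call takes 0.05 s, during which the arm holds its last target.

### The job

Secure the rotor in its sloped cradle for the night. Press the bridge bar down onto its post so that the steel eye stands up through its slot, clip the large snap hook onto the eye so the bar cannot lift, and let go of the hook; then push the stop rod down until its pad rests on the rotor, and only then press the clamp lever down flat to lock it. Leave the rotor and everything else on the bench where it is.

Things in the scene. Friction and masses are not known exactly. Their poses are not given: they have to be found in the camera images.
- hook_center (a point): large steel snap hook (carabiner), 130 long, 69 high, 12 thick, loose (0.24 kg), on edge in one of 2 grooves of a wooden rack (top 40 above the table), spine up; smaller one in the other groove. Point: its centre, 40 above the table. Axes: x along it to the nose end (away from the robot at first), z to the spine, y through its thickness. Spine: 80 x 12 x 12 mm bar, axis at z=+28.5; gate axis z=-29.5.
- gate (a joint): the hook's sprung gate: 8 mm bar along its lower edge, hinged at x=-38, free end at x=+22 against the fixed nose (x=+22 to +38). 0 shut, opens inward (up to the spine) to 0.85 rad, springs shut itself; about 2 to 5 N at its free end. A bar passes in only between free end and nose: press the hook on with the bar at x=+5 to +14 until it is at z=-5 to +5, then shift the bar to x above +30 and the gate shuts below it.
- eye_bar (a point): rigid eye on the cradle's post: bent 8 mm rod, 26 wide inside, 42 above the closed bridge (34 clear). Point: middle of its top bar (straight 18 mm). Axes: the slope's, tilted 35 degrees: x uphill, y along bar and bridge to the bridge's hinge, z square out. The hook goes on across the bridge along -z. The cradle's carrying handle (16 mm tube) crosses above: 70 uphill (x) and 98 above (z) the eye.
- bridge (a joint): aluminium bridge bar over the rotor, 40 wide, 8 thick, hinged on a post (axis along eye_bar's x). 0 = down on the eye post (end stop), grows as its free end lifts; starts ajar at 0.22 to 0.42 and stays where it is left; about 2 to 4 N at the tab press it down.
- bridge_tab (a point): middle of the top face of the finger tab (40 x 44 mm) at the free end of the bridge bar, 54 beyond the eye. It swings with the bar; axes: y along the bar to its hinge, z out of its top face. The hinge axis lies 284 back along y and 4 below the top face.
- stop (a joint): stop rod sliding through the clamp block on the bridge, square to the bar, 60 from the bridge's hinge. 0 = fully drawn up, grows as it is pushed down; its pad meets the rotor at about 0.040, starts at 0.002 to 0.020 (m). Friction holds it; about 3 N moves it.
- stop_top (a point): middle of the top of the black round knob (34 mm across, 22 high) on the stop rod; z along the rod, upward. With the pad on the rotor the knob's top is 60 above the bridge bar's top face.
- stop_pad (a point): middle of the underside of the 24 mm rubber pad at the lower end of the stop rod.
- clamp (a joint): steel clamp lever with a black end, 66 long, beside the stop rod on the bridge, pivot axis along eye_bar's x. 0 = raised 1.0 rad above the bar (open); grows as it is pressed down towards the eye; 1.0 = flat along the bar, locked (end stop). Starts at 0 to 0.25, stays where it is left, 2 to 5 N press it.
- clamp_tip (a point): middle of the pressing face on the black end of the clamp lever (20 x 20 mm), 56 from its pivot along the lever and 6 above its middle plane.
- clamp_pivot (a point): pivot of the clamp lever, 90 from the bridge's hinge along the bar, 16 above the bar's top face; axes as bridge_tab (y along the bar to its hinge, z out of its top face).
- rotor_face (a point): three-cornered iron engine rotor (about 180 across, 60 thick, 74 bore, 3.6 kg) lying loose on the cradle's slope against two pins. Point: centre of its upper face; z square out of the slope.
- small_hook: bystander: smaller steel snap hook (88 long) in the rack's other groove, 57 from the large one.
- gear: bystander: round steel gear, 90 across, on the bench.
- wrench: bystander: steel spanner, 190 long.
- spray: bystander: spray can, 170 high.
- oil: bystander: blue oil bottle, 190 high.
- boltbox: bystander: grey tray of bolts, 130 x 100 mm.
- hook: the large snap hook itself; same axes as hook_center, origin 5.5 nearer the gate.

How it is judged:
By the outcome, as a careful person would: the job done as asked, in the order asked, and still so for the second after the job is handed in, with the robot touching nothing.
It also fails if it takes over 64 s, if anything falls off the work surface, if the arm or the gripper's body presses on something with over 40 N, if the wrist force passes 120 N, or if a joint passes its speed limit or range.

## Working session

There is one attempt and no reset: what is moved stays moved. The work goes in short steps, Python scripts to look and compute and a tool call to move; the robot and the scene stay as the last step left them, time stands still between calls to the robot, and variables do not carry over. Pictures are saved under pics/ and viewed, and the job is handed in when it is done.

Besides the shell and the picture viewer there is one more tool, called after "Request:" in YAML: its name, and indented under it one key for each argument. apply_moves: Moves the arm, as the interface text tells. Its arguments: {"type":"object","properties":{"increments":{"type":"array"},"newtons":{"type":"number"}},"required":["increments"]}

```bash
mkdir -p pics; ls
python3 - <<'E'
from rig import state,get_image,pinch_z
import cv2,numpy as np
print(pinch_z); s=state(); print(s)
for n in ["scene","top","wrist"]:
    d=get_image(n); cv2.imwrite(f"pics/{n}0.png",d["pixels"][:,:,::-1]); print(n,d["intrinsics"],d["pose"],d.keys())
    np.savez(f"{n}0.npz",**d)
E
```

```text
pics
0.0187
{'time': 0.0, 'q': array([-1.13800498e+00,  2.60675388e-01, -1.39415093e-01,  1.17269535e+00,
        3.31692218e-05,  1.57083131e+00]), 'qd': array([-0.00102985,  0.00102547,  0.00071496, -0.00353466,  0.00142185,
        0.00059106]), 'joint_torque': array([ 5.65265291e-04, -4.05677068e+01,  2.53922135e+01,  1.87040196e-02,
        1.73858898e-04, -2.01592385e-06]), 'tool_pos': array([ 0.21990316, -0.4759516 ,  0.23045202]), 'eef_rot': array([-9.75110033e-04,  9.76680955e-01,  2.14693554e-01, -1.97403314e-04]), 'wrist_force': array([ 0.84399025,  1.02129274, -0.8384092 ]), 'torque': array([0.00671532, 0.00011637, 0.03412794]), 'width': 0.08553524032207954}
scene [[370.6862667    0.         321.0319007 ]
 [  0.         370.6862667  195.22092511]
 [  0.           0.           1.        ]] [[ 0.85677598 -0.25988754  0.44541373  0.97757539]
 [ 0.51563714  0.44396267 -0.7328134  -0.70840576]
 [-0.007298    0.85752879  0.51438422  0.624813  ]
 [ 0.          0.          0.          1.        ]] dict_keys(['pixels', 'intrinsics', 'pose'])
top [[427.20840407   0.         310.23829636]
 [  0.         427.20840407 198.46903526]
 [  0.           0.           1.        ]] [[ 0.03064558  0.9884176  -0.14863211  0.41258869]
 [-0.99952549  0.03076694 -0.00148326 -0.0857466 ]
 [ 0.00310688  0.14860703  0.98889145  1.24353971]
 [ 0.          0.          0.          1.        ]] dict_keys(['pixels', 'intrinsics', 'pose'])
wrist [[309.70691629   0.         318.9410098 ]
 [  0.         309.70691629 204.63445906]
 [  0.           0.           1.        ]] [[ 4.19482799e-01  8.57716413e-01  2.97248609e-01  2.97491572e-01]
 [-9.07762944e-01  3.96639202e-01  1.36542229e-01 -4.40017393e-01]
 [-7.85940737e-04 -3.27108389e-01  9.44986499e-01  3.73344948e-01]
 [ 0.00000000e+00  0.00000000e+00  0.00000000e+00  1.00000000e+00]] dict_keys(['pixels', 'intrinsics', 'pose'])
```

View pics/scene0.png

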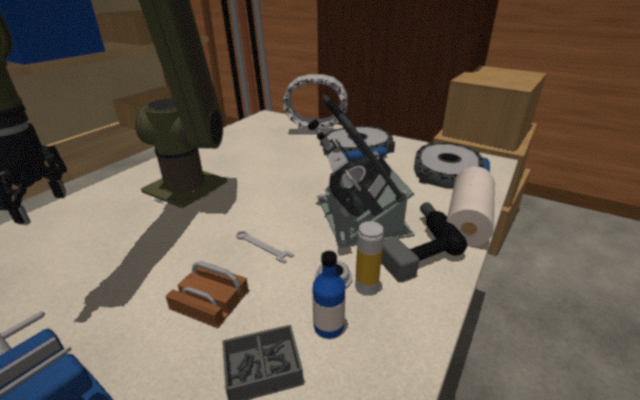

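View pics/top0.png

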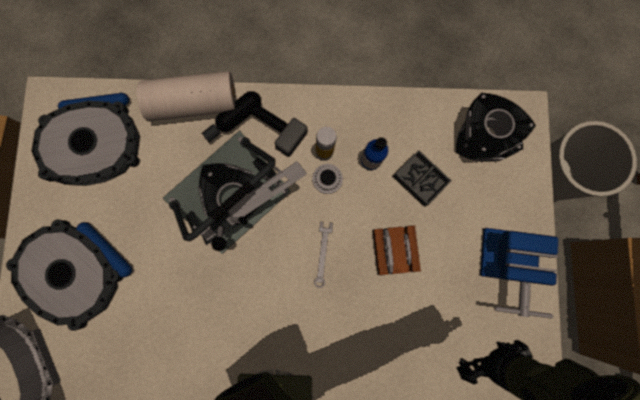

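View pics/wrist0.png

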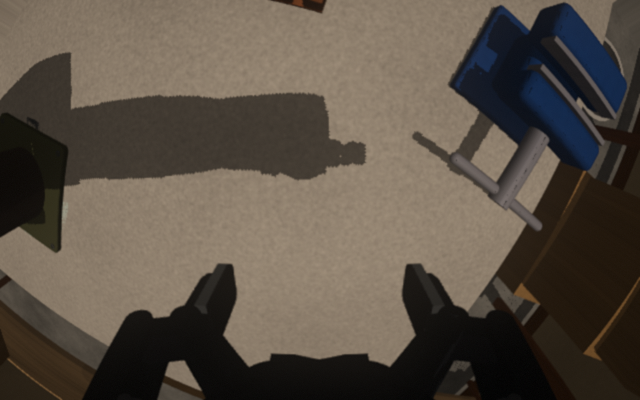

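```bash
cat > h.py <<'E'
import numpy as np,cv2
from scipy.spatial.transform import Rotation as R
def grab(n,tag=None):
    from rig import get_image
    d=get_image(n)
    if tag: 
        cv2.imwrite(f"pics/{tag}.png",d["pixels"][:,:,::-1]); np.savez(f"{tag}.npz",**d)
    return d
def load(f): 
    z=np.load(f+".npz"); return {k:z[k] for k in z}
def proj(d,P,fish=False):
    P=np.atleast_2d(P); T=np.linalg.inv(d["pose"]); c=P@T[:3,:3].T+T[:3,3]
    v=np.stack([c[:,0],-c[:,1],-c[:,2]],1); K=d["intrinsics"]
    if fish:
        r=np.hypot(v[:,0],v[:,1]); th=np.arctan2(r,v[:,2]); s=th/np.maximum(r,1e-9)
        return np.stack([K[0,0]*s*v[:,0]+K[0,2],K[1,1]*s*v[:,1]+K[1,2]],1)
    return np.stack([K[0,0]*v[:,0]/v[:,2]+K[0,2],K[1,1]*v[:,1]/v[:,2]+K[1,2]],1)
def ray(d,uv,fish=False):
    K=d["intrinsics"]; a=(uv[0]-K[0,2])/K[0,0]; b=(uv[1]-K[1,2])/K[1,1]
    if fish:
        th=np.hypot(a,b); s=np.sin(th)/max(th,1e-9); v=np.array([a*s,b*s,np.cos(th)])
    else: v=np.array([a,b,1.])
    v=np.array([v[0],-v[1],-v[2]]); v=d["pose"][:3,:3]@v
    return d["pose"][:3,3],v/np.linalg.norm(v)
def onz(d,uv,z,fish=False):
    o,v=ray(d,uv,fish); return o+v*(z-o[2])/v[2]
def tri(rays):
    A=0;b=0
    for o,v in rays:
        M=np.eye(3)-np.outer(v,v); A=A+M; b=b+M@o
    p=np.linalg.solve(A,b); return p,[np.linalg.norm((np.eye(3)-np.outer(v,v))@(p-o)) for o,v in rays]
def crop(d,u0,v0,u1,v1,s,fn):
    im=d["pixels"][v0:v1,u0:u1,::-1]; im=cv2.resize(im,None,fx=s,fy=s,interpolation=cv2.INTER_CUBIC)
    im=cv2.convertScaleAbs(im,alpha=1.6,beta=10)
    for u in range((u0+9)//10*10,u1,10): cv2.line(im,((u-u0)*s,0),((u-u0)*s,6 if u%50 else 14),(0,0,255),1); (u%50==0) and cv2.putText(im,str(u),((u-u0)*s,26),0,.4,(0,0,255),1)
    for v in range((v0+9)//10*10,v1,10): cv2.line(im,(0,(v-v0)*s),(6 if v%50 else 14,(v-v0)*s),(0,0,255),1); (v%50==0) and cv2.putText(im,str(v),(16,(v-v0)*s),0,.4,(0,0,255),1)
    cv2.imwrite("pics/"+fn+".png",im)
E
python3 - <<'E'
from h import *
t=load("top0");s=load("scene0")
crop(t,155,120,315,260,5,"t_cr"); crop(s,305,85,425,245,4,"s_cr"); crop(t,360,210,440,290,7,"t_rack"); crop(s,155,250,265,340,6,"s_rack")
E
```

```text
(no output)
```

View pics/t_cr.png

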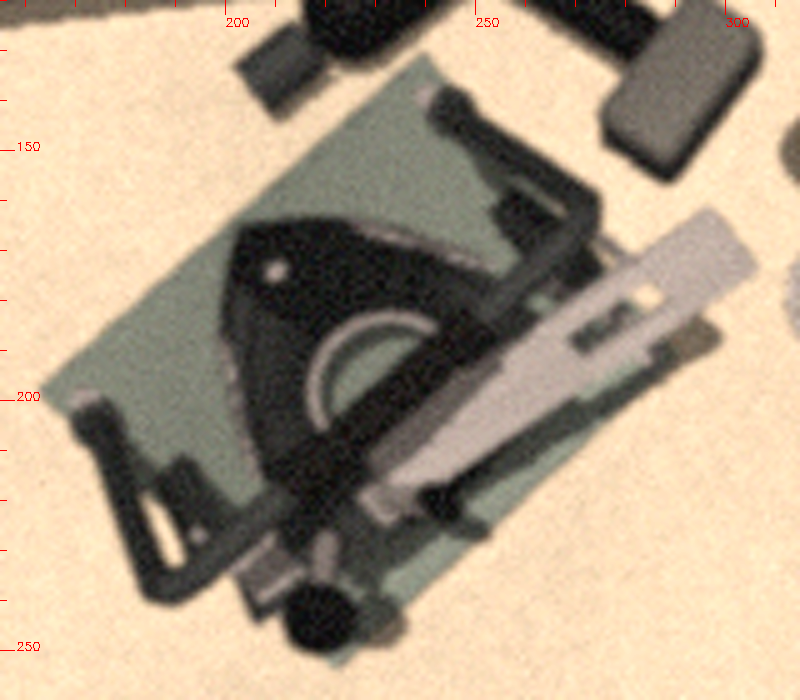

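View pics/s_cr.png

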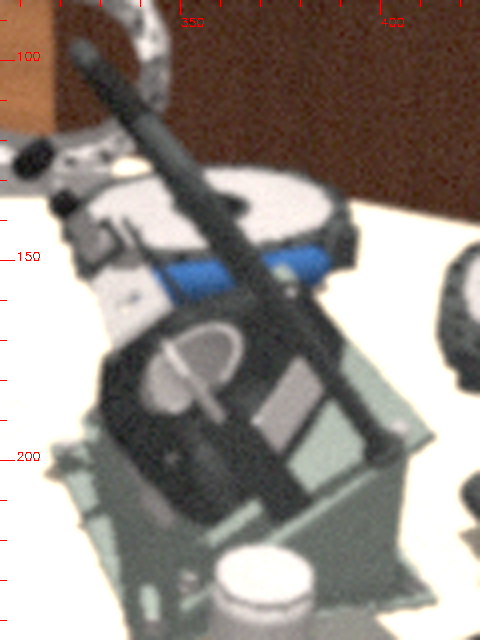

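View pics/t_rack.png

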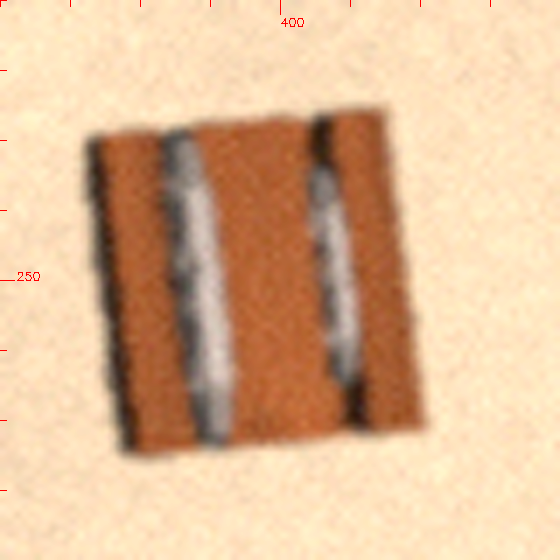

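View pics/s_rack.png

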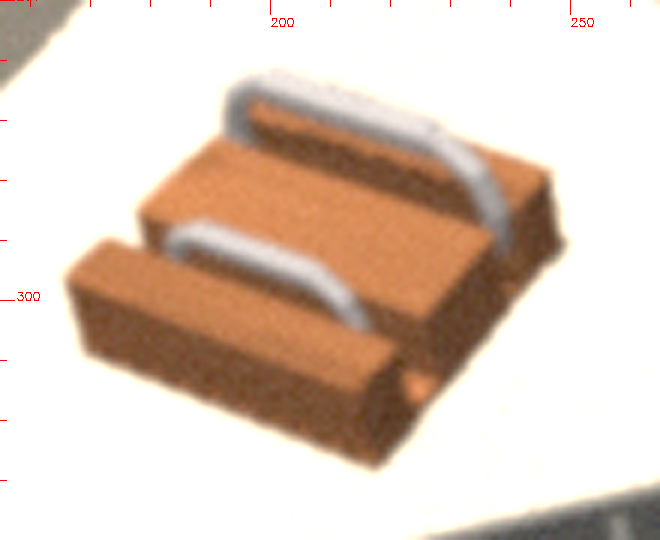

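Run:
```python
from h import *
t=load("top0");s=load("scene0")
for uv,z in [((295,161),.2),((304,173),.2),((275,186),.15),((218,243),.25),((187,237),.3),((272,158),.25),((162,198),.1),((238,132),.1),((388,251),.06),((384.5,230),.05),((390.5,272),.05),((405.5,237),.05)]: print(uv,z,onz(t,uv,z).round(3))
# hook in scene: ends
print("scene", onz(s,(193,264),.07).round(3), onz(s,(238,291),.03).round(3))
```

```text
(295, 161) 0.2 [ 0.663 -0.043  0.2  ]
(304, 173) 0.2 [ 0.633 -0.067  0.2  ]
(275, 186) 0.15 [0.607 0.008 0.15 ]
(218, 243) 0.25 [0.451 0.126 0.25 ]
(187, 237) 0.3 [0.46  0.184 0.3  ]
(272, 158) 0.25 [0.657 0.01  0.25 ]
(162, 198) 0.1 [0.573 0.317 0.1  ]
(238, 132) 0.1 [0.764 0.122 0.1  ]
(388, 251) 0.06 [ 0.451 -0.302  0.06 ]
(384.5, 230) 0.05 [ 0.509 -0.294  0.05 ]
(390.5, 272) 0.05 [ 0.394 -0.311  0.05 ]
(405.5, 237) 0.05 [ 0.492 -0.353  0.05 ]
scene [ 0.404 -0.318  0.07 ] [ 0.516 -0.301  0.03 ]
```

```bash
cat >> h.py <<'E'
def cur():
    from rig import state
    s=state(); q=s["eef_rot"]; return s["tool_pos"],R.from_quat([q[1],q[2],q[3],q[0]]),s
def plan(p,Rt,verbose=True):
    p0,R0,s=cur(); off=R0.inv().apply(np.asarray(p)-p0)*1e3; rv=(R0.inv()*Rt).as_rotvec()
    print("offset",off.round(1),"rot",rv.round(4),"rows",max(np.linalg.norm(off)/41.7,np.degrees(np.linalg.norm(rv))/7.16).round(1),"t",round(s["time"],2))
def Rxz(x,z):
    z=np.array(z,float);z/=np.linalg.norm(z);x=np.array(x,float);x-=z*(x@z);x/=np.linalg.norm(x)
    return R.from_matrix(np.stack([x,np.cross(z,x),z],1))
def eyeR(yaw):  # axes of slope, uphill heading yaw
    c,s=np.cos(yaw),np.sin(yaw);a=np.radians(35)
    X=np.array([np.cos(a)*c,np.cos(a)*s,np.sin(a)]);Z=np.array([-np.sin(a)*c,-np.sin(a)*s,np.cos(a)])
    return np.stack([X,np.cross(Z,X),Z],1)
E
python3 - <<'E'
from h import *
M=eyeR(np.radians(48)); plan([.388,-.081,.31],Rxz(M[:,0],-M[:,2]))
E
```

```text
offset [ 318.2 -288.3  -78.9] rot [ 0.1222  0.6021 -0.3927] rows 10.5 t 0.15
```

Request:
apply_moves:
  increments:
    - {"grip": 0, "offset": [0, 0, -40], "rot": [0, 0, 0]}
    - {"grip": 0.5, "offset": [318, -288, -79], "rot": [0.12, 0.6, -0.39]}
    - {"grip": 1, "offset": [318, -288, -79], "rot": [0.12, 0.6, -0.39]}
    - {"grip": 1, "offset": [318, -288, -79], "rot": [0.12, 0.6, -0.39]}
    - {"grip": 1, "offset": [318, -288, -79], "rot": [0.12, 0.6, -0.39]}
    - {"grip": 1, "offset": [318, -288, -79], "rot": [0.12, 0.6, -0.39]}
    - {"grip": 1, "offset": [318, -288, -79], "rot": [0.12, 0.6, -0.39]}
    - {"grip": 1, "offset": [318, -288, -79], "rot": [0.12, 0.6, -0.39]}
    - {"grip": 1, "offset": [318, -288, -79], "rot": [0.12, 0.6, -0.39]}
    - {"grip": 1, "offset": [318, -288, -79], "rot": [0.12, 0.6, -0.39]}

```text
time: 0.98
tool_pos: [0.3664, -0.1316, 0.3047]
eef_rot: [-0.121, 0.873, 0.386, 0.274]
wrist_force: [0.9, -0.1, -0.6]
width: -0.0002
```

Request:
apply_moves:
  increments:
    - {"grip": 1, "offset": [0, 0, 0], "rot": [0, 0, 0]}
    - {"grip": 1, "offset": [0, 0, 0], "rot": [0, 0, 0]}
    - {"grip": 1, "offset": [0, 0, 0], "rot": [0, 0, 0]}

```text
time: 1.23
tool_pos: [0.3662, -0.1328, 0.3052]
eef_rot: [-0.12, 0.872, 0.388, 0.274]
wrist_force: [-0.5, -0.9, 0.4]
width: 0.0
```

Run:
```python
from h import *
d=grab("wrist","w1"); d2=grab("top","top1")
M=eyeR(np.radians(48)); plan([.388,-.081,.31],Rxz(M[:,0],-M[:,2]))
p,r,s=cur(); print(p,s["q"].round(3),s["width"]); print(d["pose"])
```

```text
offset [ 47.1 -19.5  26.6] rot [ 0.0042  0.0034 -0.0028] rows 1.4 t 1.33
[ 0.36625139 -0.13399936  0.30504156] [-0.836 -0.014 -0.42   1.232  0.604  1.451] -6.460492454040113e-05
[[ 0.74189329  0.64488342 -0.18362931  0.35867727]
 [-0.67050863  0.71496495 -0.1980992  -0.14055759]
 [ 0.00353763  0.27009351  0.9628276   0.47064451]
 [ 0.          0.          0.          1.        ]]
```

View pics/w1.png

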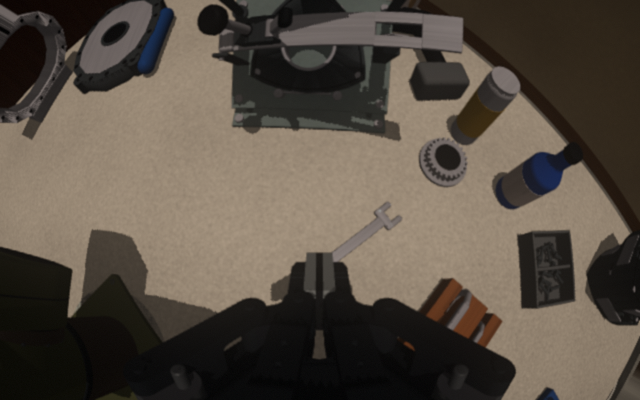

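Request:
apply_moves:
  increments:
    - {"grip": 1, "offset": [40, -8, 0], "rot": [0, 0, 0]}
    - {"grip": 1, "offset": [75, -15, 0], "rot": [0, 0, 0]}
    - {"grip": 1, "offset": [110, -20, 0], "rot": [0, 0, 0]}
    - {"grip": 1, "offset": [150, -30, 0], "rot": [0, 0, 0]}
    - {"grip": 1, "offset": [150, -30, 0], "rot": [0, 0, 0]}
    - {"grip": 1, "offset": [150, -30, 0], "rot": [0, 0, 0]}

```text
time: 1.83
tool_pos: [0.4274, -0.0215, 0.3918]
eef_rot: [-0.119, 0.872, 0.388, 0.274]
wrist_force: [-1.0, -0.6, -0.9]
width: 0.0001
```

Run:
```python
from h import *
d=grab("wrist","w2")
p,r,s=cur(); print(p,s["q"].round(3),r.as_matrix().round(3)); print(d["pose"])
crop(d,80,0,560,300,1,"x")
```

```text
[ 0.4266571  -0.02224867  0.39046132] [-0.478 -0.124 -0.301  1.216  0.583  1.882] [[ 0.551  0.741  0.384]
 [ 0.609 -0.672  0.421]
 [ 0.57   0.002 -0.822]]
[[ 0.74233161  0.64381702 -0.1855894   0.41949574]
 [-0.67000747  0.7156627  -0.19727366 -0.02916032]
 [ 0.00581127  0.27078876  0.96262125  0.55725773]
 [ 0.          0.          0.          1.        ]]
```

View pics/w2.png

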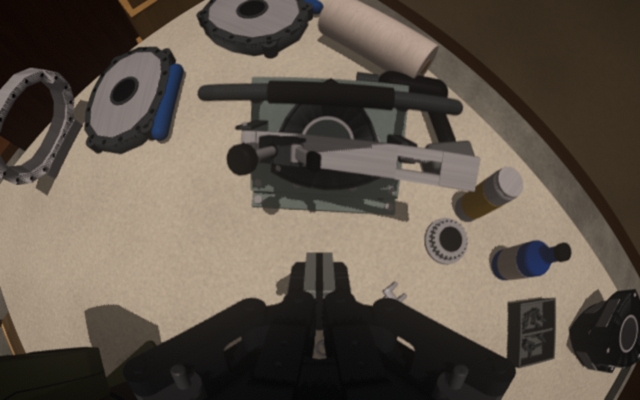

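Run:
```python
from h import *
d=load("w2")
crop(d,190,60,350,220,5,"w2a");crop(d,340,60,500,220,5,"w2b")
```

```text
(no output)
```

View pics/w2a.png

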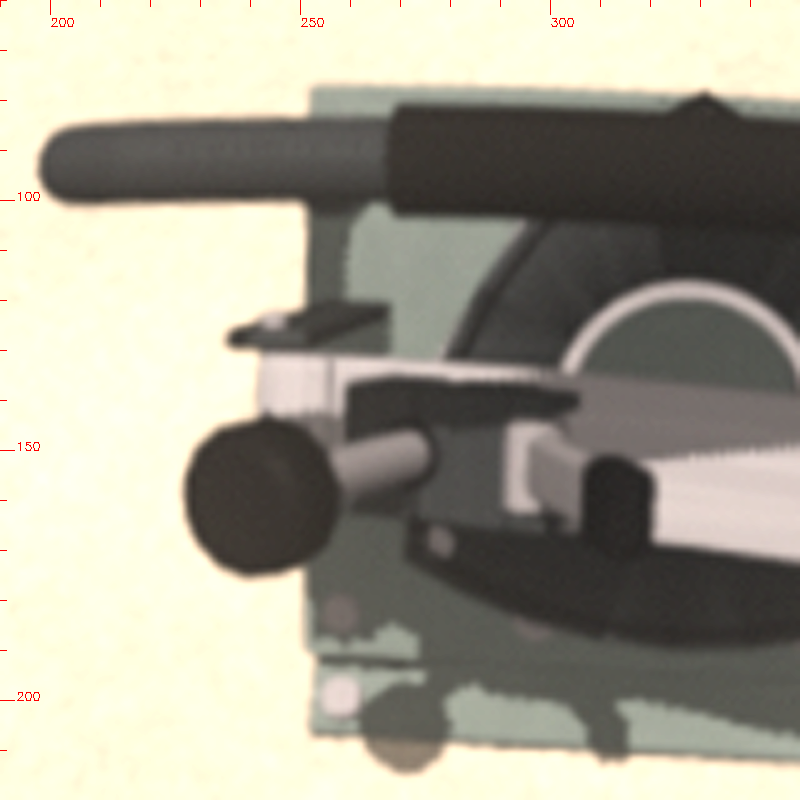

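View pics/w2b.png

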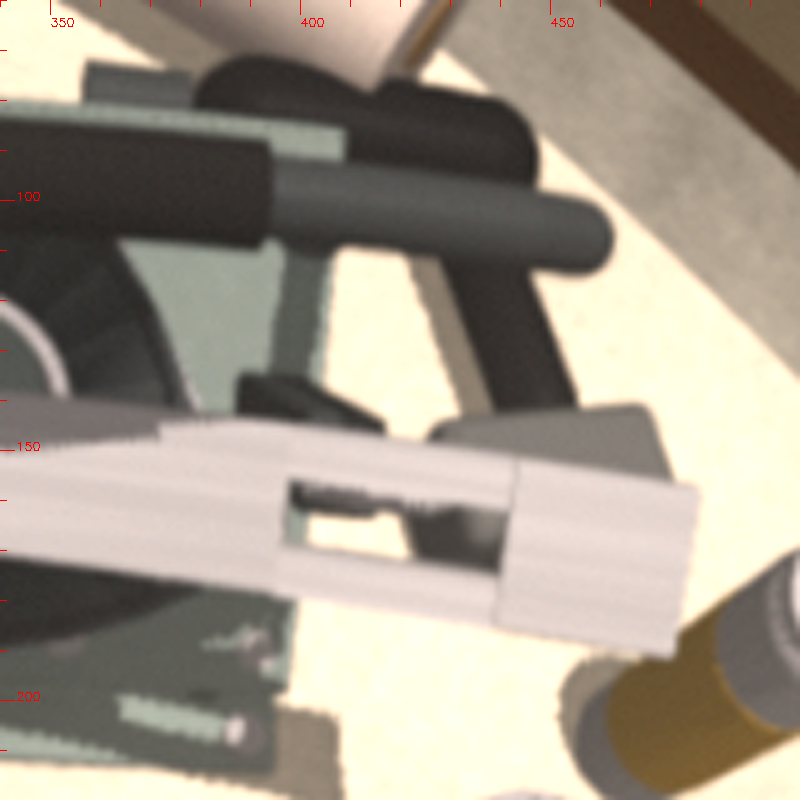

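Run:
```python
from h import *
d=load("w1")
crop(d,360,0,480,120,6,"w1b");crop(d,190,0,310,120,6,"w1a")
d=load("top0"); crop(d,250,140,320,210,10,"t0b")
```

```text
(no output)
```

View pics/w1a.png

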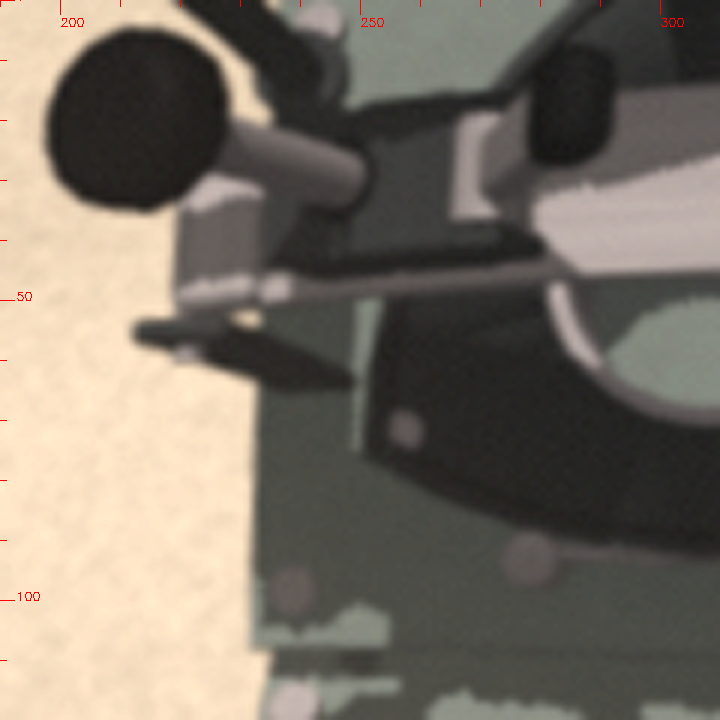

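View pics/w1b.png

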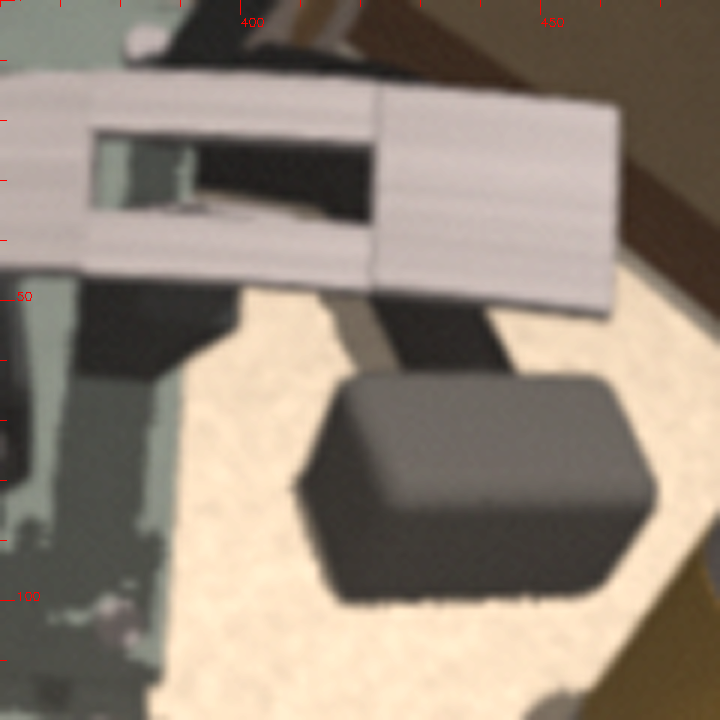

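View pics/t0b.png

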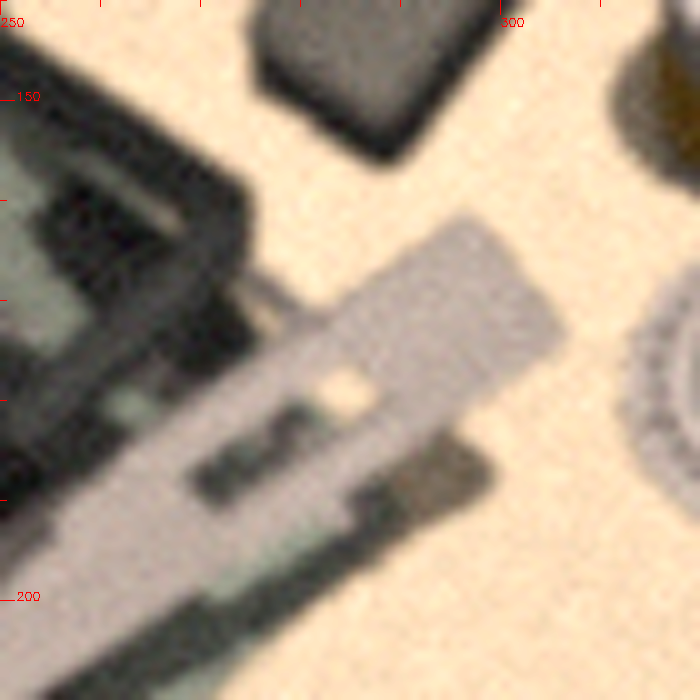

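```bash
cat > fit.py <<'E'
from h import *
from scipy.optimize import least_squares
ze=.038
def Bpt(th,x,yb,zt):  # bridge pt: x across, yb distance from hinge toward free end, zt above top face -> eye frame (m)
    c,s=np.cos(th),np.sin(th); h=zt+.004
    return np.array([x, .230-(yb*c-h*s), -ze-.004+yb*s+h*c])
def W(p,q): return p[:3]+eyeR(p[3])@q
if __name__=="__main__":
    w1,w2,t=load("w1"),load("w2"),load("top0")
    tab=[(.02,.306),(-.02,.306),(.02,.262),(-.02,.262)]
    obs={"w1":[(463,17.8),(461.5,52.8),(423.3,14.2),(422,48.7)],"w2":[(477.5,157),(473.5,191.5),(443.5,151.8),(438.7,184)],"t":[(296,161.3),(306,173.2)]}
    def res(p,full=False):
        r=[]
        for n,d,f in [("w1",w1,1),("w2",w2,1),("t",t,0)]:
            for (x,y),o in zip(tab,obs[n]): r.append(proj(d,W(p,Bpt(p[4],x,y,0)),f)[0]-o)
        k=Bpt(p[4],0,.06,.1-p[5])
        r.append((proj(w1,W(p,k),1)[0]-(212,19.5))*.5); r.append((proj(w2,W(p,k),1)[0]-(242,158))*.5); r.append((proj(t,W(p,k),0)[0]-(217.5,243.5))*.5)
        # handle line
        a,b=[proj(w2,W(p,np.array([.07,y,.098])),1)[0] for y in (.2,-.05)]
        for u,v in [(230,92.2),(300,94.3),(440,104.5)]:
            vv=[]
            for y in np.linspace(-.1,.3,41): vv.append(proj(w2,W(p,np.array([.07,y,.098])),1)[0])
            vv=np.array(vv); o=np.argsort(vv[:,0]); r.append(np.array([np.interp(u,vv[o,0],vv[o,1])-v]))
        return np.concatenate([np.atleast_1d(x) for x in r])
    p0=np.array([.6,.01,.15,np.radians(48),.3,.01])
    s=least_squares(res,p0,x_scale=[.01]*3+[.05,.05,.01],loss="soft_l1")
    print(s.x.round(4),np.degrees(s.x[3])); print(res(s.x).round(1))
    J=s.jac; print(np.sqrt(np.diag(np.linalg.inv(J.T@J))).round(4))
    np.save("p.npy",s.x)
    print("tab",W(s.x,Bpt(s.x[4],0,.284,0)).round(3),"knob",W(s.x,Bpt(s.x[4],0,.06,.1-s.x[5])).round(3))
E
python3 fit.py
```

```text
[0.6222 0.0051 0.2063 0.7823 0.355  0.0098] 44.82367327883267
[-0.1  0.3  0.5  0.4 -0.8  0.2 -0.7  0.1  2.9 -0.2  1.1 -0.6 -0.6 -1.1
 -0.6  0.7  0.8 -0.2  0.4  0.   0.1  0.8 -0.2  0.4  0.   0.1  0.2 -1.6
  0.2]
[0.0074 0.0015 0.0088 0.0046 0.0393 0.0059]
tab [ 0.622 -0.044  0.256] knob [0.449 0.124 0.261]
```

```bash
cat >> fit.py <<'E'
def tgt(q,p=None,flip=True,dR=None):
    p=np.load("p.npy") if p is None else p
    M=eyeR(p[3]); Rt=Rxz(-M[:,0] if flip else M[:,0],-M[:,2])
    if dR is not None: Rt=Rt*R.from_rotvec(dR)
    plan(W(p,np.array(q)),Rt)
E
python3 - <<'E'
from fit import *
p=np.load("p.npy"); q=Bpt(p[4],-.006,.284,0.05); print(q)
tgt(q)
E
```

```text
[-0.006      -0.01752854  0.10733727]
offset [ 12.2 140.3 130.2] rot [-0.0064 -0.0433 -3.0975] rows 24.8 t 1.88
```

Request:
apply_moves:
  increments:
    - {"grip": 1, "offset": [0, 30, 10], "rot": [0, 0, -0.12]}
    - {"grip": 1, "offset": [0, 60, 20], "rot": [0, 0, -0.24]}
    - {"grip": 1, "offset": [0, 90, 30], "rot": [0, 0, -0.36]}
    - {"grip": 1, "offset": [5, 110, 50], "rot": [0, 0, -0.48]}
    - {"grip": 1, "offset": [10, 130, 60], "rot": [0, 0, -0.6]}
    - {"grip": 1, "offset": [12, 140, 70], "rot": [0, 0, -0.72]}
    - {"grip": 1, "offset": [12, 140, 80], "rot": [0, 0, -0.84]}
    - {"grip": 1, "offset": [12, 140, 90], "rot": [0, 0, -0.96]}
    - {"grip": 1, "offset": [12, 140, 100], "rot": [0, 0, -1.08]}
    - {"grip": 1, "offset": [12, 140, 100], "rot": [0, 0, -1.2]}

```text
time: 2.72
tool_pos: [0.5738, -0.0682, 0.3113]
eef_rot: [0.053, 0.502, 0.812, 0.293]
wrist_force: [0.2, 0.8, -0.4]
width: 0.0001
```

Request:
apply_moves:
  increments:
    - {"grip": 1, "offset": [0, 0, 0], "rot": [0, 0, -0.12]}
    - {"grip": 1, "offset": [0, 0, 0], "rot": [0, 0, -0.24]}
    - {"grip": 1, "offset": [0, 0, 0], "rot": [0, 0, -0.36]}
    - {"grip": 1, "offset": [0, 0, 0], "rot": [0, 0, -0.48]}
    - {"grip": 1, "offset": [0, 0, 0], "rot": [0, 0, -0.6]}
    - {"grip": 1, "offset": [0, 0, 0], "rot": [0, 0, -0.72]}
    - {"grip": 1, "offset": [0, 0, 0], "rot": [0, 0, -0.84]}
    - {"grip": 1, "offset": [0, 0, 0], "rot": [0, 0, -0.96]}
    - {"grip": 1, "offset": [0, 0, 0], "rot": [0, 0, -1.08]}
    - {"grip": 1, "offset": [0, 0, 0], "rot": [0, 0, -1.2]}

```text
time: 3.55
tool_pos: [0.5742, -0.069, 0.3134]
eef_rot: [0.211, -0.045, 0.953, 0.211]
wrist_force: [0.3, -0.3, -0.1]
width: 0.0004
```

Run:
```python
from fit import *
p=np.load("p.npy"); q=Bpt(p[4],-.006,.284,0.05)
tgt(q); pp,r,s=cur(); print(pp,s["q"].round(3))
```

```text
offset [-2.4  2.5 29.9] rot [ 0.0252 -0.0155 -0.6978] rows 5.6 t 3.55
[ 0.57418324 -0.06903929  0.31340049] [-0.424  0.157 -0.215  0.989  0.572 -0.455]
```

Request:
apply_moves:
  increments:
    - {"grip": 1, "offset": [0, 0, 5], "rot": [0, 0, -0.12]}
    - {"grip": 1, "offset": [0, 0, 10], "rot": [0, 0, -0.24]}
    - {"grip": 1, "offset": [0, 0, 15], "rot": [0, 0, -0.36]}
    - {"grip": 1, "offset": [0, 0, 20], "rot": [0.01, 0, -0.48]}
    - {"grip": 1, "offset": [-1, 1, 25], "rot": [0.02, -0.01, -0.6]}
    - {"grip": 1, "offset": [-2, 2, 30], "rot": [0.025, -0.015, -0.7]}
    - {"grip": 1, "offset": [-2, 2, 30], "rot": [0.025, -0.015, -0.7]}
    - {"grip": 1, "offset": [-2, 2, 30], "rot": [0.025, -0.015, -0.7]}

```text
time: 4.22
tool_pos: [0.5873, -0.0536, 0.2909]
eef_rot: [0.277, -0.362, 0.883, 0.116]
wrist_force: [-0.1, 0.1, -0.6]
width: -0.0002
```

Run:
```python
from fit import *
p=np.load("p.npy"); q=Bpt(p[4],-.006,.284,0.05)
tgt(q); pp,r,s=cur(); print(pp,s["q"].round(3))
d=grab("wrist","w3")
crop(d,180,100,440,300,3,"w3c")
```

```text
offset [ 0.4 -0.5 -0.2] rot [ 0.0008 -0.0002 -0.0047] rows 0.0 t 4.22
[ 0.58728558 -0.05356518  0.29087114] [-0.381  0.151 -0.288  0.863  0.555 -1.082]
```

View pics/w3.png

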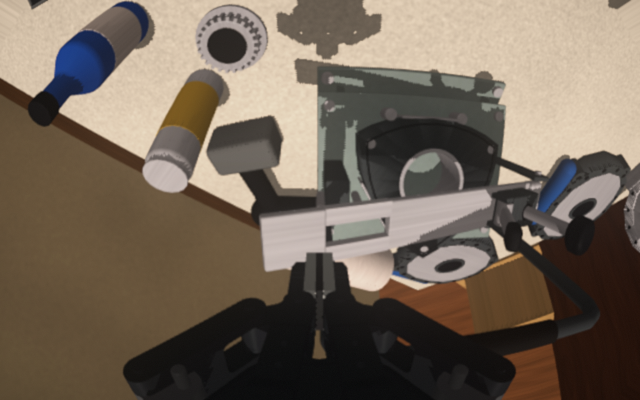

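View pics/w3c.png

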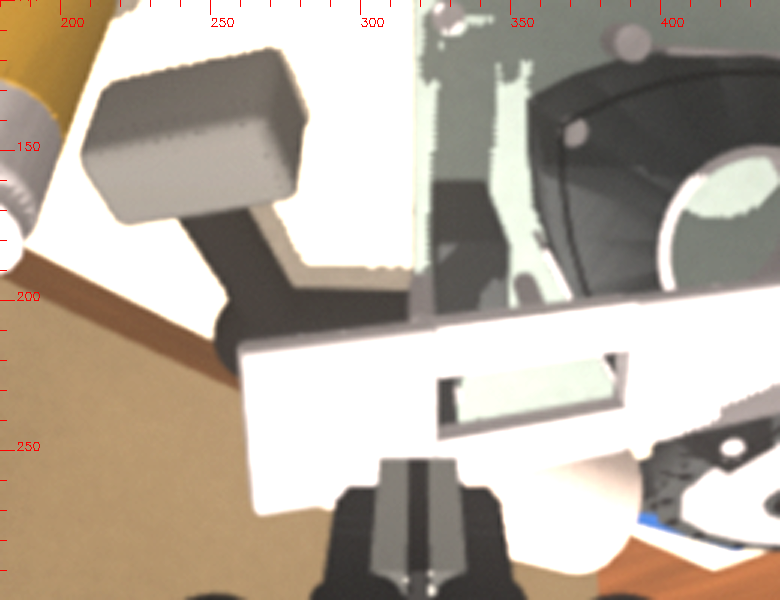

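```bash
sed -i 's|^    def res(p,full=False):|    w3=load("w3")\n    def res(p,full=False):|; s|^        # handle line|        for (x,y),o in zip([(-.02,.306),(.02,.306),(-.02,.262)],[(260,217),(265.8,271.4),(325.7,209.5)]): r.append(proj(w3,W(p,Bpt(p[4],x,y,0)),1)[0]-o)\n        # handle line|' fit.py; python3 fit.py
```

```text
[0.6185 0.0049 0.2105 0.7842 0.3478 0.0148] 44.93308968224748
[-0.4 -0.8  0.3 -0.5 -1.5 -1.  -1.3 -0.8  2.8 -0.1  1.  -0.1 -1.  -1.
 -1.   1.2  0.7  0.5  0.4  0.7  0.2  0.8 -0.2  0.5  0.1  0.1 -0.3 -0.6
 -1.2 -0.  -0.2 -1.5  0.2 -1.6 -0.1]
[0.006  0.0014 0.0073 0.0045 0.0323 0.0051]
tab [ 0.62  -0.044  0.258] knob [0.449 0.124 0.262]
```

Run:
```python
from fit import *
p=np.load("p.npy")
for th in [.35,.3,.25,.2,.15,.1,.05,0]:
    q=Bpt(th,-.006,.284,0); p0,R0,s=cur(); print(th,(R0.inv().apply(W(p,q)-p0)*1e3).round(0))
```

```text
0.35 [  1. -16.  43.]
0.3 [  1. -21.  57.]
0.25 [  1. -25.  70.]
0.2 [  1. -28.  84.]
0.15 [  1. -31.  98.]
0.1 [  1. -33. 112.]
0.05 [  1. -34. 126.]
0 [  1. -34. 140.]
```

Request:
apply_moves:
  increments:
    - {"grip": 1, "offset": [0, -8, 15], "rot": [0, 0, 0]}
    - {"grip": 1, "offset": [0, -14, 35], "rot": [0, 0, 0]}
    - {"grip": 1, "offset": [0, -16, 43], "rot": [0, 0, 0]}
    - {"grip": 1, "offset": [0, -19, 50], "rot": [0, 0, 0]}
    - {"grip": 1, "offset": [0, -21, 57], "rot": [0, 0, 0]}
    - {"grip": 1, "offset": [0, -25, 70], "rot": [0, 0, 0]}
    - {"grip": 1, "offset": [0, -28, 84], "rot": [0, 0, 0]}
    - {"grip": 1, "offset": [0, -31, 98], "rot": [0, 0, 0]}
    - {"grip": 1, "offset": [0, -33, 112], "rot": [0, 0, 0]}
    - {"grip": 1, "offset": [0, -33, 112], "rot": [0, 0, 0]}

```text
time: 5.1
tool_pos: [0.6569, -0.0286, 0.1991]
eef_rot: [0.278, -0.364, 0.881, 0.116]
wrist_force: [-0.1, -0.7, -0.3]
width: 0.0001
```

Run:
```python
from fit import *
d=grab("wrist","w4"); p0,R0,s=cur(); print(R0.inv().apply(s["wrist_force"]))
```

```text
[-0.15313719 -0.23263647 -0.06206982]
```

View pics/w4.png

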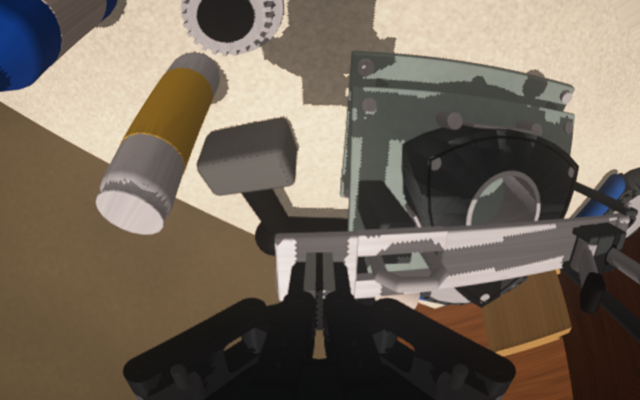

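Request:
apply_moves:
  increments:
    - {"grip": 1, "offset": [0, -1, 6], "rot": [0, 0, 0]}
    - {"grip": 1, "offset": [0, -1, 12], "rot": [0, 0, 0]}
    - {"grip": 1, "offset": [0, -1, 18], "rot": [0, 0, 0]}
    - {"grip": 1, "offset": [0, -1, 22], "rot": [0, 0, 0]}
    - {"grip": 1, "offset": [0, -1, 22], "rot": [0, 0, 0]}

```text
time: 5.57
tool_pos: [0.6675, -0.021, 0.1831]
eef_rot: [0.279, -0.365, 0.881, 0.115]
wrist_force: [0.6, -0.5, -0.2]
width: 0.0002
```

Request:
apply_moves:
  increments:
    - {"grip": 1, "offset": [0, 0, 2], "rot": [0, 0, 0]}
    - {"grip": 1, "offset": [0, 0, 4], "rot": [0, 0, 0]}
    - {"grip": 1, "offset": [0, 0, 4], "rot": [0, 0, 0]}

```text
time: 5.82
tool_pos: [0.6689, -0.0195, 0.1802]
eef_rot: [0.279, -0.365, 0.881, 0.115]
wrist_force: [0.1, -1.1, 1.2]
width: -0.0
```

Run:
```python
from fit import *
d=grab("wrist","w5"); p0,R0,s=cur(); print(R0.inv().apply(s["wrist_force"])); crop(d,260,180,520,340,3,"w5c"); tgt([-.006,-.054,-.038])
```

```text
[-0.63679334 -0.21081445 -1.69383408]
offset [ 3.7 -1.2  2.6] rot [-0.0012  0.0022  0.0012] rows 0.1 t 5.87
```

View pics/w5c.png

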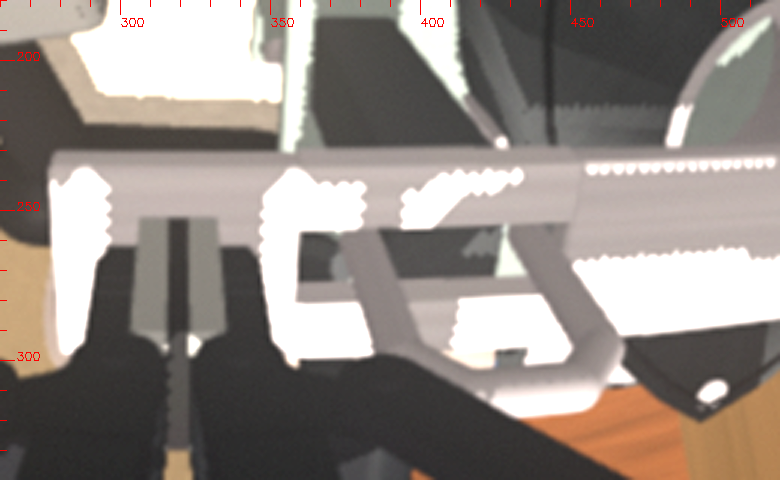

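Request:
apply_moves:
  increments:
    - {"grip": 1, "offset": [2, 0, 2], "rot": [0, 0, 0]}
    - {"grip": 1, "offset": [3, 0, 4], "rot": [0, 0, 0]}
    - {"grip": 1, "offset": [3, 0, 5], "rot": [0, 0, 0]}
    - {"grip": 1, "offset": [3, 0, 6], "rot": [0, 0, 0]}

```text
time: 6.2
tool_pos: [0.6693, -0.0194, 0.1798]
eef_rot: [0.282, -0.364, 0.88, 0.115]
wrist_force: [-30.0, -14.1, 39.8]
width: -0.0004
```

Run:
```python
from fit import *
p0,R0,s=cur(); print(R0.inv().apply(s["wrist_force"])); tgt([-.006,-.054,-.038])
```

```text
[  2.34538207  11.05714294 -50.58785708]
offset [ 3.8 -1.   2. ] rot [-0.0034  0.0077  0.0011] rows 0.1 t 6.2
```

Request:
apply_moves:
  increments:
    - {"grip": 1, "offset": [0, 0, -20], "rot": [0, 0, 0]}
    - {"grip": 1, "offset": [0, 0, -50], "rot": [0, 0, 0]}
    - {"grip": 1, "offset": [20, 0, -85], "rot": [0, 0, 0]}
    - {"grip": 1, "offset": [40, 0, -115], "rot": [0, 0, 0]}
    - {"grip": 1, "offset": [60, 0, -140], "rot": [0, 0, 0]}
    - {"grip": 1, "offset": [80, 0, -150], "rot": [0, 0, 0]}
    - {"grip": 1, "offset": [80, 0, -150], "rot": [0, 0, 0]}
    - {"grip": 1, "offset": [80, 0, -150], "rot": [0, 0, 0]}

```text
time: 6.87
tool_pos: [0.5615, -0.1265, 0.2499]
eef_rot: [0.279, -0.364, 0.881, 0.115]
wrist_force: [0.1, 0.3, -0.6]
width: 0.0001
```

Run:
```python
from fit import *
d=grab("wrist","w6"); t=grab("top","top6"); s=grab("scene","scene6")
p0,R0,st=cur(); print(p0,st["wrist_force"])
p=np.load("p.npy"); print(proj(d,W(p,np.zeros(3)),1),proj(t,W(p,np.zeros(3))),proj(s,W(p,np.zeros(3))))
crop(d,260,80,520,280,3,"w6c"); crop(t,250,140,320,210,8,"t6c"); crop(s,305,85,425,245,4,"s6c")
```

```text
[ 0.56238998 -0.12509417  0.24983052] [-0.05537472  0.1119878  -0.30191782]
[[373.31621891 284.87705864]] [[274.72749604 177.02512029]] [[347.17872396 172.57515627]]
```

View pics/w6.png

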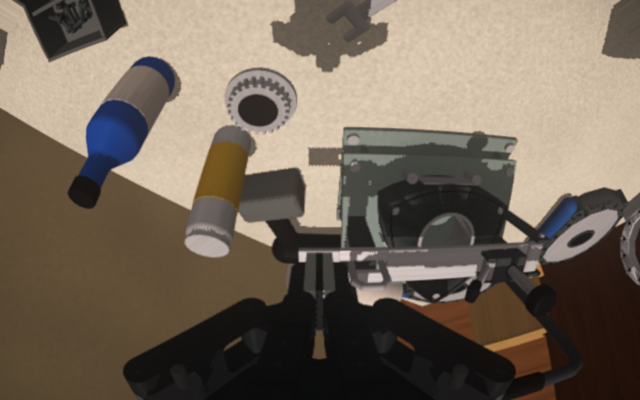

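View pics/t6c.png

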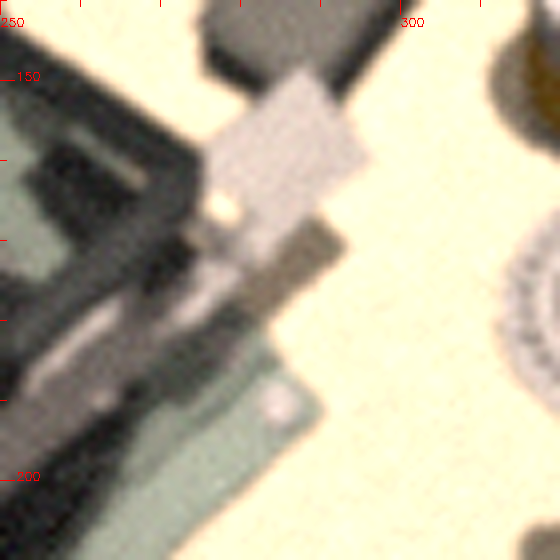

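View pics/s6c.png

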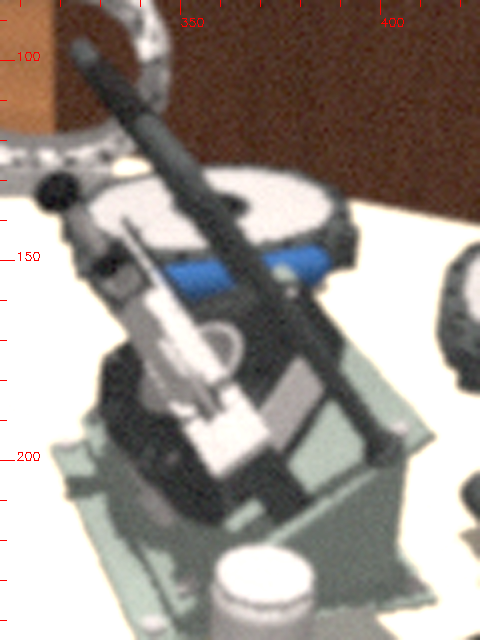

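View pics/w6c.png

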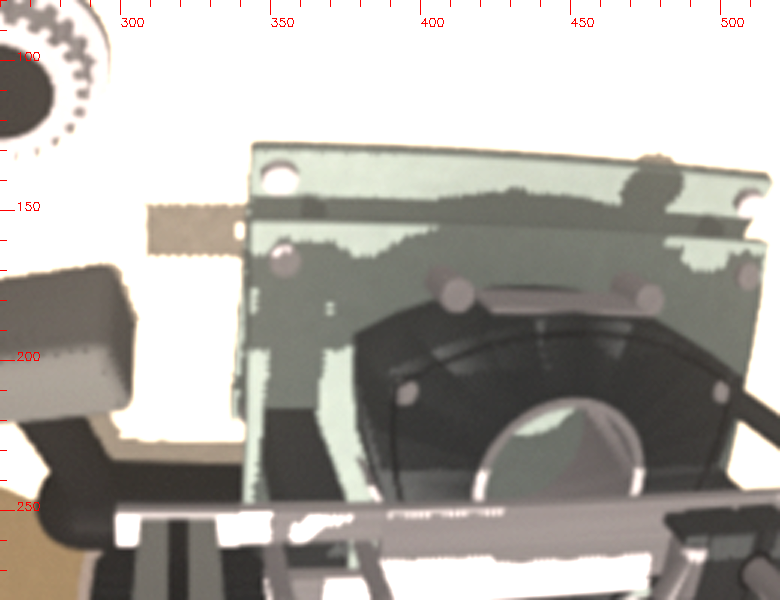

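Run:
```python
from fit import *
s=load("scene6"); crop(s,325,130,385,215,9,"s6d")
```

```text
(no output)
```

View pics/s6d.png

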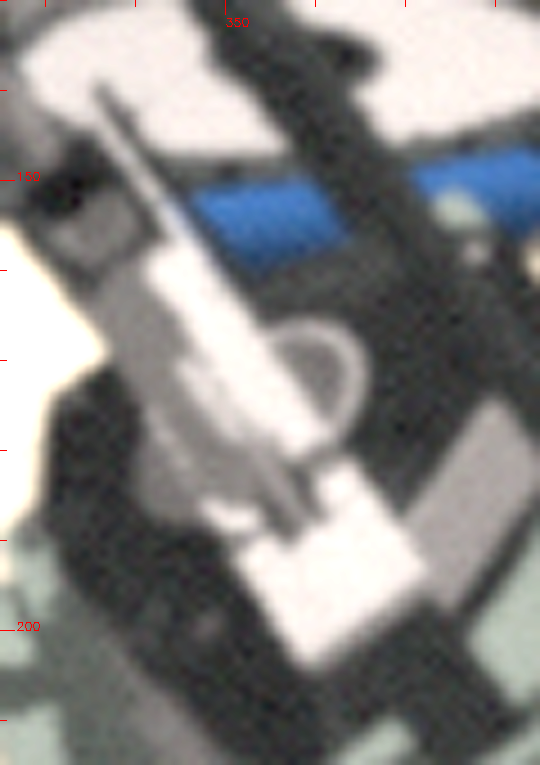

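```bash
cat > fit2.py <<'E'
from fit import *
V={n:load(n) for n in ["w1","w2","w3","w5","w6","top0","top6","scene6"]}
A=lambda x,y:("o",x,y); C=lambda x,y:("c",x,y)
obs=[("w1",A(.02,.306),463,17.8),("w1",A(-.02,.306),461.5,52.8),("w1",A(.02,.262),423.3,14.2),("w1",A(-.02,.262),422,48.7),
("w2",A(.02,.306),477.5,157),("w2",A(-.02,.306),473.5,191.5),("w2",A(.02,.262),443.5,151.8),("w2",A(-.02,.262),438.7,184),
("w3",A(-.02,.306),260,217),("w3",A(.02,.306),265.8,271.4),("w3",A(-.02,.262),325.7,209.5),
("top0",A(.02,.306),296,161.3),("top0",A(-.02,.306),306,173.2),
("top6",C(.02,.306),287.5,148.5),("top6",C(-.02,.306),295.5,160),
("scene6",C(-.02,.306),359.5,203.5),("scene6",C(.02,.306),372.5,193)]
tcp=np.array([.6693,-.0194,.1798])
def res(p):
    r=[]
    for n,(k,x,y),u,v in obs:
        wt=.3 if n[0]=="w" and False else 1.
        r+=list((proj(V[n],W(p,Bpt(p[4] if k=="o" else 0,x,y,0)),n[0]=="w")[0]-(u,v))*wt)
    for n,u,v in [("w1",212,19.5),("w2",242,158),("top0",217.5,243.5)]:
        r+=list((proj(V[n],W(p,Bpt(p[4],0,.06,.1-p[5])),n[0]=="w")[0]-(u,v))*.5)
    vv=np.array([proj(V["w2"],W(p,np.array([.07,y,.098])),1)[0] for y in np.linspace(-.1,.3,41)]); o=np.argsort(vv[:,0])
    for u,v in [(230,92.2),(300,94.3),(440,104.5)]: r.append(.5*(np.interp(u,vv[o,0],vv[o,1])-v))
    r.append(((eyeR(p[3]).T@(tcp-p[:3]))[2]+.038)/.0005)
    return np.array(r)
if __name__=="__main__":
    s=least_squares(res,np.load("p.npy"),x_scale=[.01]*3+[.05,.05,.01],loss="soft_l1")
    print(s.x.round(4),np.degrees(s.x[3])); rr=res(s.x)
    for i,o in enumerate(obs): print(o[0],o[1],rr[2*i:2*i+2].round(1))
    print(rr[2*len(obs):].round(2))
    J=s.jac; print(np.sqrt(np.diag(np.linalg.inv(J.T@J))).round(4))
    np.save("p.npy",s.x)
    for n in ["w5","w6"]: print(n,[proj(V[n],W(s.x,np.array([0,y,z])),1)[0].round(1) for y in (-.017,.017) for z in (-.038,0)])
E
python3 fit2.py
```

```text
[0.6174 0.0046 0.2121 0.7826 0.3408 0.0155] 44.83814532164533
w1 ('o', 0.02, 0.306) [-0.3 -0.8]
w1 ('o', -0.02, 0.306) [ 0.2 -0.5]
w1 ('o', 0.02, 0.262) [-1.5 -1.1]
w1 ('o', -0.02, 0.262) [-1.3 -0.9]
w2 ('o', 0.02, 0.306) [ 2.9 -0.1]
w2 ('o', -0.02, 0.306) [ 1.  -0.2]
w2 ('o', 0.02, 0.262) [-0.9 -1. ]
w2 ('o', -0.02, 0.262) [-1.   1.2]
w3 ('o', -0.02, 0.306) [-0.3 -0.6]
w3 ('o', 0.02, 0.306) [-1.3 -0.1]
w3 ('o', -0.02, 0.262) [-0.1 -1.3]
top0 ('o', 0.02, 0.306) [0.7 0.4]
top0 ('o', -0.02, 0.306) [0.4 0.7]
top6 ('c', 0.02, 0.306) [-0.1 -0.5]
top6 ('c', -0.02, 0.306) [ 0.9 -0.6]
scene6 ('c', -0.02, 0.306) [-1.3 -0.7]
scene6 ('c', 0.02, 0.306) [-0.2 -0.6]
[ 0.14  0.56 -0.19  0.37  0.12  0.06 -0.12 -1.   -0.14  0.27]
[0.0006 0.0004 0.0005 0.0057 0.004  0.0025]
w5 [array([386.2, 268. ]), array([402.1, 311.5]), array([443.8, 265.7]), array([470.5, 305.7])]
w6 [array([353.2, 266.6]), array([356.9, 286.4]), array([384.2, 266. ]), array([391.2, 285.4])]
```

Run:
```python
from fit import *
a=np.radians(188); plan([.46,-.30,.22],Rxz([np.cos(a),np.sin(a),0],[0,0,-1]))
```

```text
offset [177.6 -51.2 -88.4] rot [0.197  0.5917 0.6256] rows 7.1 t 7.02
```

Request:
apply_moves:
  increments:
    - {"grip": 0.8, "offset": [25, -7, -20], "rot": [0, 0, 0]}
    - {"grip": 0.55, "offset": [178, -51, -88], "rot": [0.197, 0.592, 0.626]}
    - {"grip": 0.5, "offset": [178, -51, -88], "rot": [0.197, 0.592, 0.626]}
    - {"grip": 0.5, "offset": [178, -51, -88], "rot": [0.197, 0.592, 0.626]}
    - {"grip": 0.5, "offset": [178, -51, -88], "rot": [0.197, 0.592, 0.626]}
    - {"grip": 0.5, "offset": [178, -51, -88], "rot": [0.197, 0.592, 0.626]}
    - {"grip": 0.5, "offset": [178, -51, -88], "rot": [0.197, 0.592, 0.626]}
    - {"grip": 0.5, "offset": [178, -51, -88], "rot": [0.197, 0.592, 0.626]}
    - {"grip": 0.5, "offset": [178, -51, -88], "rot": [0.197, 0.592, 0.626]}
    - {"grip": 0.5, "offset": [178, -51, -88], "rot": [0.197, 0.592, 0.626]}

```text
time: 7.85
tool_pos: [0.4611, -0.2992, 0.2192]
eef_rot: [0.0, -0.072, 0.997, 0.0]
wrist_force: [-0.1, -0.5, -0.4]
width: 0.043
```

Request:
apply_moves:
  increments:
    - {"grip": 0.5, "offset": [0, 0, 0], "rot": [0, 0, 0]}
    - {"grip": 0.5, "offset": [0, 0, 0], "rot": [0, 0, 0]}

```text
time: 8.02
tool_pos: [0.4589, -0.3003, 0.2195]
eef_rot: [-0.0, -0.07, 0.998, 0.0]
wrist_force: [-0.3, -0.3, -0.9]
width: 0.0427
```

Run:
```python
from fit import *
d=grab("wrist","w7"); p0,R0,s=cur(); print(p0,s["q"].round(3),s["width"]); crop(d,240,180,400,300,5,"w7c")
a=np.radians(188); plan([.46,-.30,.22],Rxz([np.cos(a),np.sin(a),0],[0,0,-1]))
```

```text
[ 0.4586582  -0.30059801  0.21961676] [-0.58   0.305 -0.105  1.161 -0.    -0.719] 0.04282267565207642
offset [-1.4  0.4 -0.4] rot [ 0.     -0.0001 -0.0012] rows 0.0 t 8.07
```

View pics/w7.png

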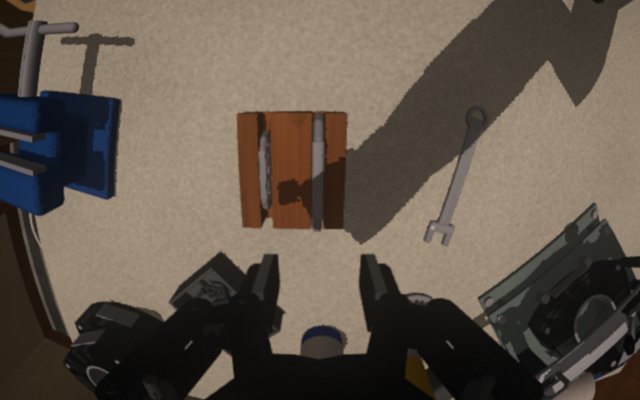

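Run:
```python
from fit import *
d=load("w7"); crop(d,230,100,360,240,5,"w7c")
```

```text
(no output)
```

View pics/w7c.png

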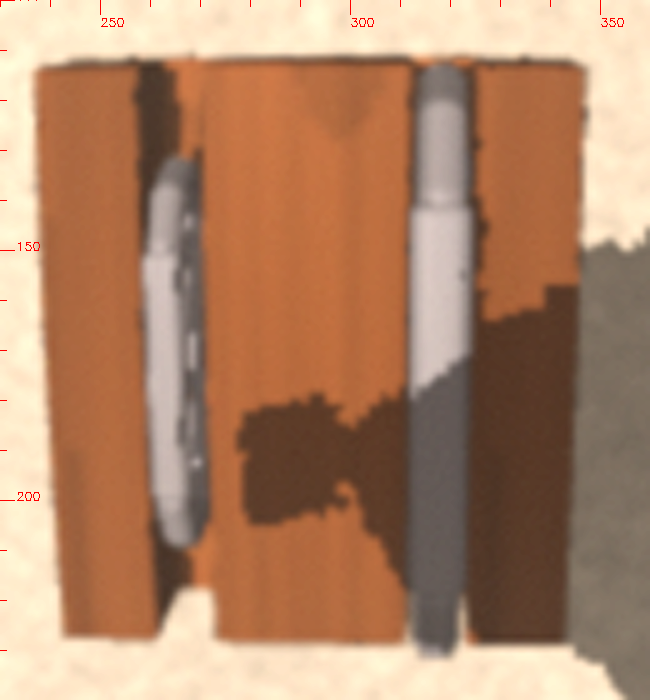

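Run:
```python
from fit import *
d=load("w7"); t=load("top0"); s=load("scene0")
a=onz(d,(318.2,142),.0745,1); b=onz(d,(317.2,212),.0745,1); n=onz(d,(318.5,113),.045,1); f=onz(d,(317,231),.045,1)
print(a,b,n,f); v=b-a; print("heading",np.degrees(np.arctan2(v[1],v[0])), "ctr from a", a+.04*v/np.linalg.norm(v), "mid", (n+f)/2, np.linalg.norm(f-n))
v/=np.linalg.norm(v); c=a+.04*v; c[2]=.04
for x in (-65,-40,0,40,65): print(x, proj(d,c+v*x/1e3+[0,0,.0345 if abs(x)<50 else 0],1), proj(t,c+v*x/1e3+[0,0,.0345]),proj(s,c+v*x/1e3+[0,0,.0345 if abs(x)<50 else 0]))
```

```text
[ 0.41385019 -0.30688513  0.0745    ] [ 0.48274887 -0.29826861  0.0745    ] [ 0.3880118  -0.31028533  0.045     ] [ 0.51620845 -0.29405004  0.045     ]
heading 7.128444908992194 ctr from a [ 0.45354101 -0.30192137  0.0745    ] mid [ 0.45211013 -0.30216768  0.045     ] 0.12922061344667637
-65 [[318.65847428 113.84108053]] [[391.72632244 274.0686561 ]] [[193.32565333 269.65042018]]
-40 [[318.2 142. ]] [[390.6009964  264.72990948]] [[199.35064479 261.06355195]]
0 [[317.60304065 183.31300395]] [[388.81534976 249.91135821]] [[213.89678068 265.89102713]]
40 [[317.06366404 221.85797072]] [[387.04776774 235.24271986]] [[228.95332965 270.88789483]]
65 [[316.97879078 230.69249904]] [[385.952081   226.14994091]] [[240.55707529 285.9222177 ]]
```

Run:
```python
from fit import *
a=np.radians(187.1); plan([.4528,-.302,.0498],Rxz([np.cos(a),np.sin(a),0],[0,0,-1]))
```

```text
offset [  6.   -0.6 169.8] rot [ 0.     -0.0001  0.0145] rows 4.1 t 8.07
```

Request:
apply_moves:
  increments:
    - {"grip": 0.5, "offset": [6, -0.6, 40], "rot": [0, 0, 0.0145]}
    - {"grip": 0.5, "offset": [6, -0.6, 80], "rot": [0, 0, 0.0145]}
    - {"grip": 0.5, "offset": [6, -0.6, 120], "rot": [0, 0, 0.0145]}
    - {"grip": 0.5, "offset": [6, -0.6, 150], "rot": [0, 0, 0.0145]}
    - {"grip": 0.5, "offset": [6, -0.6, 165], "rot": [0, 0, 0.0145]}
    - {"grip": 0.5, "offset": [6, -0.6, 170], "rot": [0, 0, 0.0145]}
    - {"grip": 0.5, "offset": [6, -0.6, 170], "rot": [0, 0, 0.0145]}

```text
time: 8.65
tool_pos: [0.4517, -0.3019, 0.0487]
eef_rot: [-0.001, -0.061, 0.998, 0.001]
wrist_force: [-0.2, 0.0, 0.4]
width: 0.043
```

Run:
```python
from fit import *
d=grab("wrist","w8");grab("scene","s8")
a=np.radians(187.1); plan([.4528,-.302,.0498],Rxz([np.cos(a),np.sin(a),0],[0,0,-1]))
crop(d,230,150,410,310,4,"w8c")
```

```text
offset [1.  1.2 1.2] rot [-0.0018  0.0014 -0.0007] rows 0.0 t 8.75
```

View pics/w8c.png

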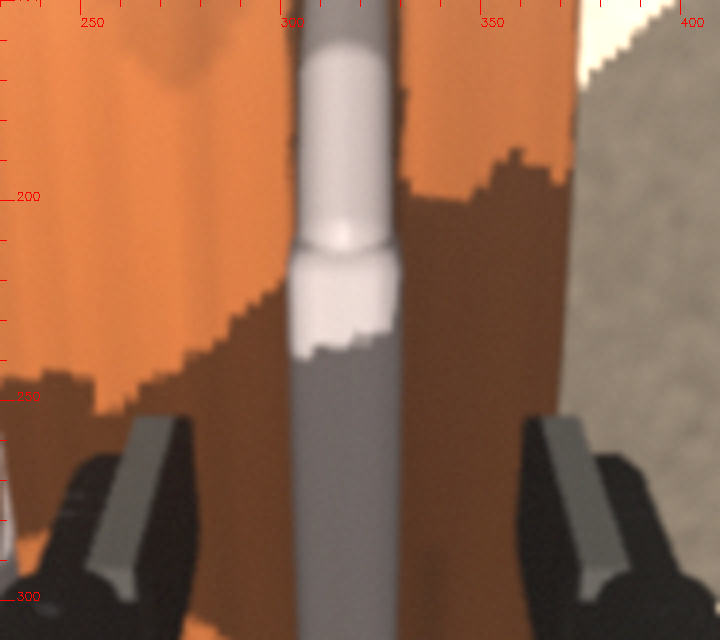

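Request:
apply_moves:
  newtons: 80
  increments:
    - {"grip": 0.7, "offset": [0, -0.5, 0], "rot": [0, 0, 0]}
    - {"grip": 0.85, "offset": [0, -0.5, 0], "rot": [0, 0, 0]}
    - {"grip": 1, "offset": [0, -0.5, 0], "rot": [0, 0, 0]}
    - {"grip": 1, "offset": [0, -0.5, 0], "rot": [0, 0, 0]}
    - {"grip": 1, "offset": [0, -0.5, 0], "rot": [0, 0, 0]}
    - {"grip": 1, "offset": [0, -0.5, 0], "rot": [0, 0, 0]}

```text
time: 9.25
tool_pos: [0.4544, -0.3034, 0.0514]
eef_rot: [0.001, -0.062, 0.998, -0.001]
wrist_force: [-1.1, 0.1, 5.6]
width: 0.0101
```

Run:
```python
from fit import *
d=grab("wrist","w9"); p,r,s=cur(); print(p,s["width"],s["wrist_force"],r.as_matrix().round(4))
crop(d,230,100,410,310,3,"w9c")
```

```text
[ 0.45444119 -0.30341583  0.05142807] 0.010367667375287763 [-1.53147183 -0.67736512  6.39726337] [[-0.9923 -0.1235  0.0022]
 [-0.1235  0.9923 -0.0024]
 [-0.0019 -0.0026 -1.    ]]
```

View pics/w9c.png

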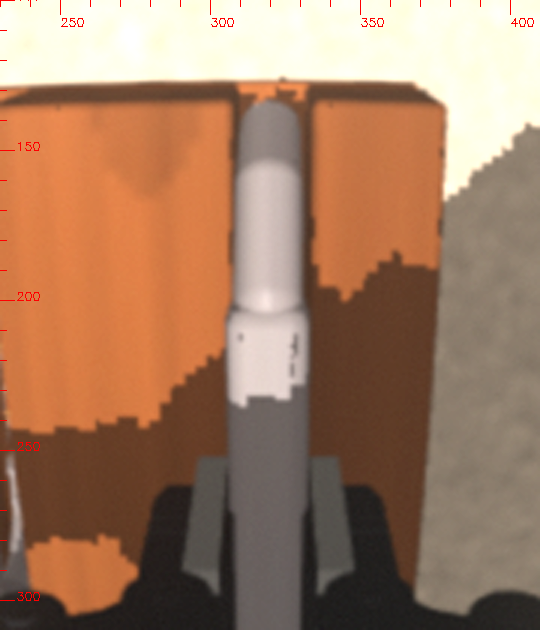

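Request:
apply_moves:
  increments:
    - {"grip": 1, "offset": [0, 0, -8], "rot": [0, 0, 0]}
    - {"grip": 1, "offset": [0, 0, -20], "rot": [0, 0, 0]}
    - {"grip": 1, "offset": [0, 0, -40], "rot": [0, 0, 0]}
    - {"grip": 1, "offset": [0, 0, -70], "rot": [0, 0, 0]}
    - {"grip": 1, "offset": [0, 0, -110], "rot": [0, 0, 0]}
    - {"grip": 1, "offset": [0, 0, -150], "rot": [0, 0, 0]}
    - {"grip": 1, "offset": [0, 0, -150], "rot": [0, 0, 0]}
    - {"grip": 1, "offset": [0, 0, -150], "rot": [0, 0, 0]}

```text
time: 9.97
tool_pos: [0.4551, -0.3036, 0.2028]
eef_rot: [0.002, -0.062, 0.998, -0.002]
wrist_force: [0.2, -0.1, -2.5]
width: 0.0108
```

Run:
```python
from fit import *
d=grab("wrist","w10"); s=grab("scene","s10"); t=grab("top","t10"); p,r,st=cur(); print(p,st["width"],st["wrist_force"])
q=p+r.apply([0,0,-.019]); print(proj(s,q),proj(t,q))
u,v=proj(s,q)[0].astype(int); crop(s,u-60,v-60,u+60,v+60,5,"s10c")
u,v=proj(t,q)[0].astype(int); crop(t,u-60,v-60,u+60,v+60,5,"t10c")
crop(d,230,60,410,310,3,"w10c")
```

```text
[ 0.45210268 -0.30168412  0.19813377] 0.010338385662162622 [ 0.48670888  0.0126774  -2.48672074]
[[202.35552265 211.45875798]] [[399.77121217 248.7247493 ]]
```

View pics/s10c.png

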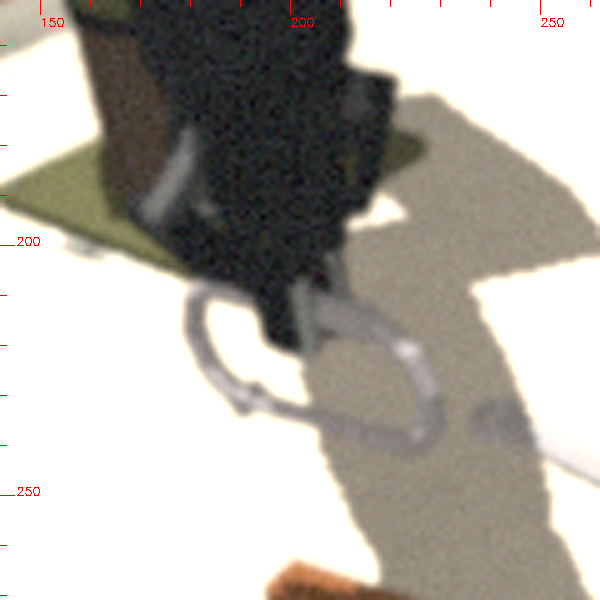

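View pics/w10c.png

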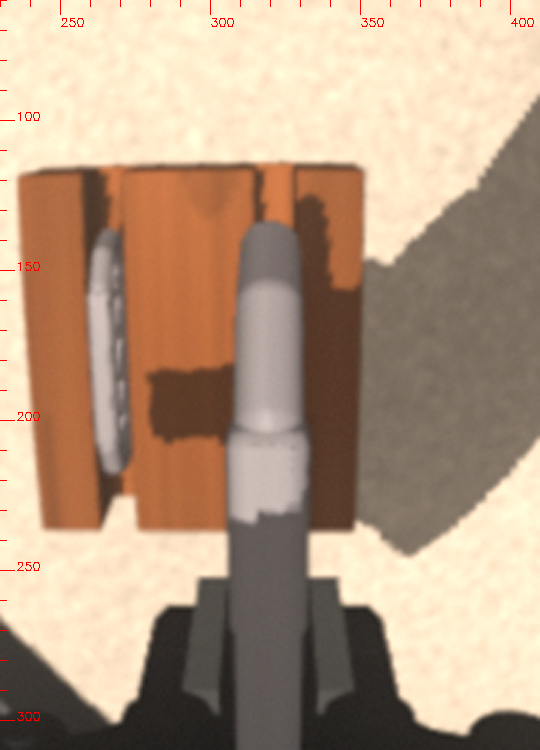

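```bash
cat > hk.py <<'E'
from fit import *
def hookpts(p,r,dx=0,dy=0,dz=.0097,pit=0):
    # returns func hook coords(m) -> world
    Rh=r*R.from_matrix(np.diag([-1.,1,-1]))*R.from_rotvec([0,pit,0])
    c=p+r.apply([dx,dy,dz]); return lambda q: c+Rh.apply(np.asarray(q,float))
E
python3 - <<'E'
from hk import *
p,r,st=cur(); print(p,st["time"])
d,s,t=load("w10"),load("s10"),load("t10")
for dx,dz in [(0,.0097),(.003,.0097),(0,.0127)]:
    f=hookpts(p,r,dx,0,dz)
    print(dx,dz,"step",proj(d,f([-.04,0,.0345]),1).round(1),"end",proj(d,f([-.065,0,0]),1).round(1),"sc: nose end",proj(s,f([.065,0,0])).round(1),"tail",proj(s,f([-.065,0,0])).round(1),"gatehinge bottom",proj(s,f([-.038,0,-.0345])).round(1),"nose bot",proj(s,f([.03,0,-.0345])).round(1),"spine end top",proj(s,f([.04,0,.0345])).round(1))
E
```

```text
[ 0.45210268 -0.30168412  0.19813377] 10.1167
0 0.0097 step [[322.6 201.3]] end [[322.5 132.3]] sc: nose end [[231.2 230.8]] tail [[179.9 216. ]] gatehinge bottom [[193.1 232.3]] nose bot [[219.3 240.2]] spine end top [[218.3 213.5]]
0.003 0.0097 step [[322.7 194.5]] end [[322.5 126.4]] sc: nose end [[229.9 230.4]] tail [[178.8 215.7]] gatehinge bottom [[192.  231.9]] nose bot [[218.1 239.9]] spine end top [[217.  213.2]]
0 0.0127 step [[322.6 199.1]] end [[322.5 131.6]] sc: nose end [[231.4 232. ]] tail [[180.2 217.2]] gatehinge bottom [[193.4 233.4]] nose bot [[219.5 241.4]] spine end top [[218.5 214.8]]
```

View pics/t10c.png

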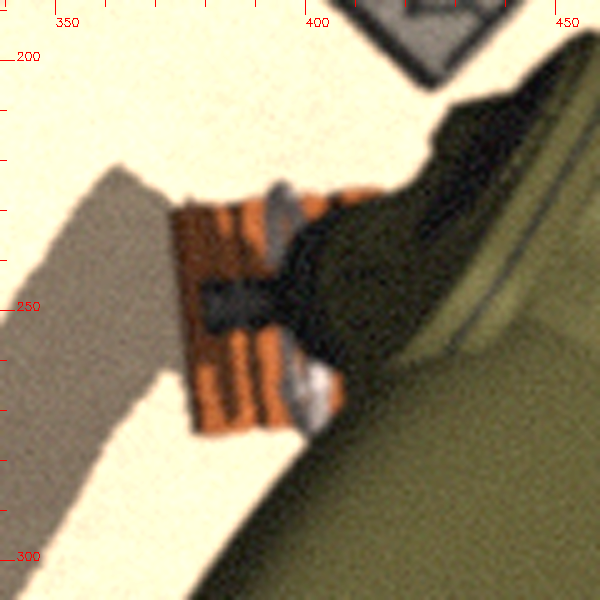

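```bash
cat >> hk.py <<'E'
def hk(hx,hz,hy=0,ax=-.0005,az=.0105,rv=None):
    # hook centre in eye frame wanted -> plan
    tgt([hx+ax,hy,hz+az],dR=rv)
E
python3 - <<'E'
from hk import *
p=np.load("p.npy"); print(W(p,np.array([-.05,0,.09]))); t=load("top0"); print("spray",onz(t,(326,135),.17),"oil",onz(t,(380,142),.19))
plan([.49,-.2,.26],cur()[1]); hk(-.05,.075)
E
```

```text
[ 0.55173014 -0.06065988  0.2571488 ]
spray [ 0.74197926 -0.11997613  0.17      ] oil [ 0.72176065 -0.25721725  0.19      ]
offset [-50.   96.3 -61.8] rot [0. 0. 0.] rows 3.0 t 10.12
offset [-130.2  228.3  -55. ] rot [-0.1984 -0.5907 -0.6389] rows 7.1 t 10.12
```

Request:
apply_moves:
  increments:
    - {"grip": 1, "offset": [-10, 20, -30], "rot": [0, 0, 0]}
    - {"grip": 1, "offset": [-30, 55, -45], "rot": [-0.02, -0.06, -0.06]}
    - {"grip": 1, "offset": [-50, 90, -55], "rot": [-0.05, -0.14, -0.15]}
    - {"grip": 1, "offset": [-70, 125, -55], "rot": [-0.08, -0.23, -0.25]}
    - {"grip": 1, "offset": [-90, 155, -55], "rot": [-0.11, -0.32, -0.34]}
    - {"grip": 1, "offset": [-105, 185, -55], "rot": [-0.14, -0.41, -0.44]}
    - {"grip": 1, "offset": [-120, 210, -55], "rot": [-0.17, -0.5, -0.54]}
    - {"grip": 1, "offset": [-130, 228, -55], "rot": [-0.198, -0.591, -0.639]}
    - {"grip": 1, "offset": [-130, 228, -55], "rot": [-0.198, -0.591, -0.639]}
    - {"grip": 1, "offset": [-130, 228, -55], "rot": [-0.198, -0.591, -0.639]}

```text
time: 10.95
tool_pos: [0.5511, -0.0595, 0.2503]
eef_rot: [0.276, -0.363, 0.882, 0.115]
wrist_force: [-0.2, -0.2, -3.4]
width: 0.0103
```

Request:
apply_moves:
  increments:
    - {"grip": 1, "offset": [0, 0, 0], "rot": [0, 0, 0]}
    - {"grip": 1, "offset": [0, 0, 0], "rot": [0, 0, 0]}

```text
time: 11.12
tool_pos: [0.5539, -0.0605, 0.2536]
eef_rot: [0.278, -0.363, 0.882, 0.113]
wrist_force: [-0.1, -0.5, -3.8]
width: 0.0102
```

Run:
```python
from hk import *
d=grab("wrist","w11"); hk(-.05,.075); hk(-.0095,.05); pp,r,s=cur(); print(pp,s["q"].round(3),s["width"])
p=np.load("p.npy"); print("eye",[proj(d,W(p,np.array([0,y,0])),1)[0].round(1) for y in(-.017,0,.017)])
crop(d,220,60,480,300,3,"w11c")
```

```text
offset [0.3 1.7 1. ] rot [-0.0033 -0.0005  0.0009] rows 0.0 t 11.17
offset [-40.2   1.8  26. ] rot [-0.0033 -0.0005  0.0009] rows 1.1 t 11.17
[ 0.5542843  -0.06055637  0.2541999 ] [-0.421  0.127 -0.414  0.779  0.563 -1.13 ] 0.010433889490433982
eye [array([300.9, 266.1]), array([320.9, 266.2]), array([340.9, 266.1])]
```

View pics/w11c.png

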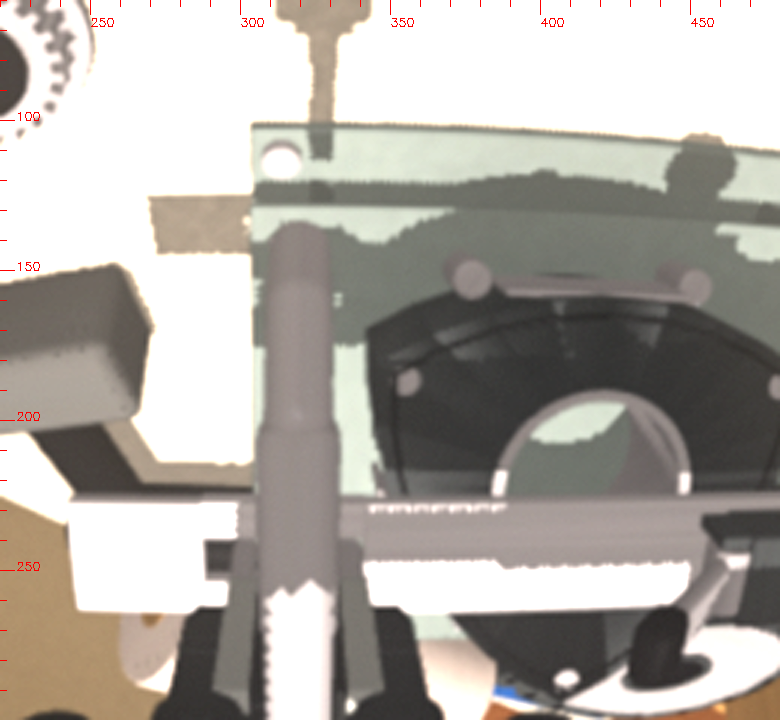

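Run:
```python
from hk import *
d=load("w11");p=np.load("p.npy")
for x,y in [(-.02,.306),(.02,.306),(0.01,.262),(-.02,.262)]: print(x,y,proj(d,W(p,Bpt(0,x,y,0)),1).round(1))
```

```text
-0.02 0.306 [[241.3 226.5]]
0.02 0.306 [[245.2 262.9]]
0.01 0.262 [[288.  255.1]]
-0.02 0.262 [[286.8 226.9]]
```

Request:
apply_moves:
  increments:
    - {"grip": 1, "offset": [-20, 1.5, 12], "rot": [-0.003, 0, 0]}
    - {"grip": 1, "offset": [-35, 1.5, 22], "rot": [-0.003, 0, 0]}
    - {"grip": 1, "offset": [-40, 1.5, 26], "rot": [-0.003, 0, 0]}
    - {"grip": 1, "offset": [-40, 1.5, 26], "rot": [-0.003, 0, 0]}
    - {"grip": 1, "offset": [-40, 1.5, 26], "rot": [-0.003, 0, 0]}

```text
time: 11.58
tool_pos: [0.5868, -0.0255, 0.256]
eef_rot: [0.278, -0.365, 0.881, 0.114]
wrist_force: [0.5, -0.1, -2.4]
width: 0.0106
```

Run:
```python
from hk import *
d=grab("wrist","w12"); s=grab("scene","s12"); hk(-.0095,.05); hk(-.0095,.001)
crop(s,305,85,425,245,4,"s12c");crop(d,220,100,480,300,3,"w12c"); 
pp,r,st=cur(); p=np.load("p.npy"); f=hookpts(pp,r); print(proj(s,f([.065,0,0])),proj(s,f([.03,0,-.033])),proj(s,W(p,np.zeros(3))),W(p,np.zeros(3)),st["wrist_force"])
```

```text
offset [-0.5 -0.1  0.4] rot [-0.0002 -0.0002  0.0013] rows 0.0 t 11.68
offset [-0.5 -0.1 49.4] rot [-0.0002 -0.0002  0.0013] rows 1.2 t 11.68
[[353.91162869 143.06127162]] [[349.25875159 161.86925563]] [[346.73096816 171.92700046]] [0.61737839 0.00461852 0.21210394] [-0.85613154  0.0999986  -1.27724175]
```

View pics/s12c.png

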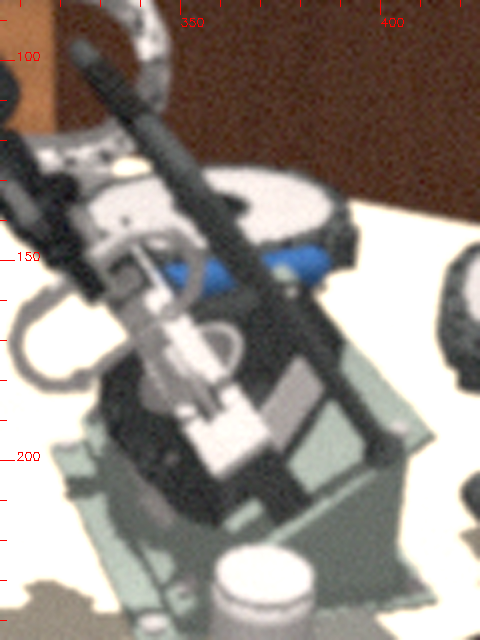

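View pics/w12c.png

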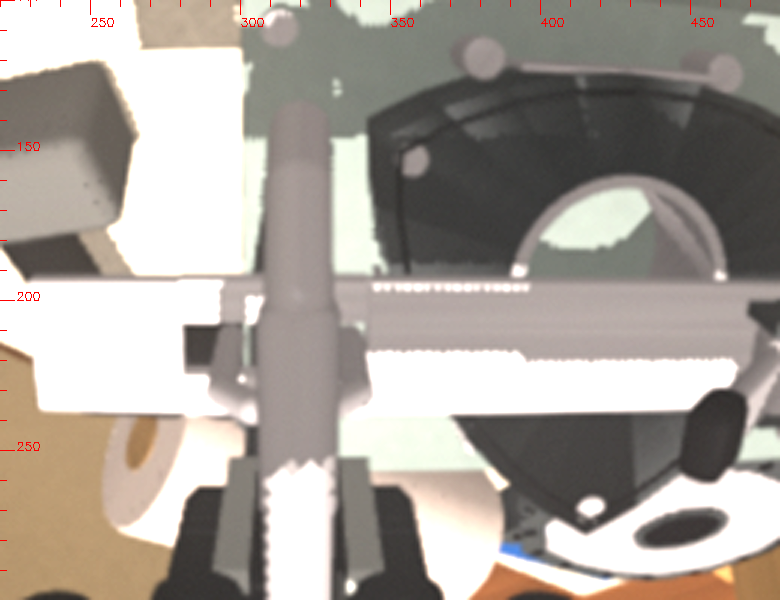

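Request:
apply_moves:
  increments:
    - {"grip": 1, "offset": [-0.5, 0, 6], "rot": [0, 0, 0]}
    - {"grip": 1, "offset": [-0.5, 0, 12], "rot": [0, 0, 0]}
    - {"grip": 1, "offset": [-0.5, 0, 16], "rot": [0, 0, 0]}
    - {"grip": 1, "offset": [-0.5, 0, 20], "rot": [0, 0, 0]}
    - {"grip": 1, "offset": [-0.5, 0, 24], "rot": [0, 0, 0]}

```text
time: 12.1
tool_pos: [0.5975, -0.0157, 0.237]
eef_rot: [0.279, -0.365, 0.881, 0.114]
wrist_force: [-1.2, -1.7, 1.9]
width: 0.01
```

Run:
```python
from hk import *
d=grab("wrist","w13"); s=grab("scene","s13"); hk(-.0095,.001)
crop(s,305,105,405,225,6,"s13c");crop(d,250,100,400,300,4,"w13c"); 
pp,r,st=cur(); print(r.inv().apply(st["wrist_force"]))
```

```text
offset [ 0.8 -0.  24.9] rot [-0.0001  0.0009  0.0024] rows 0.6 t 12.2
[ 1.17436206  0.28223627 -1.9828873 ]
```

View pics/s13c.png

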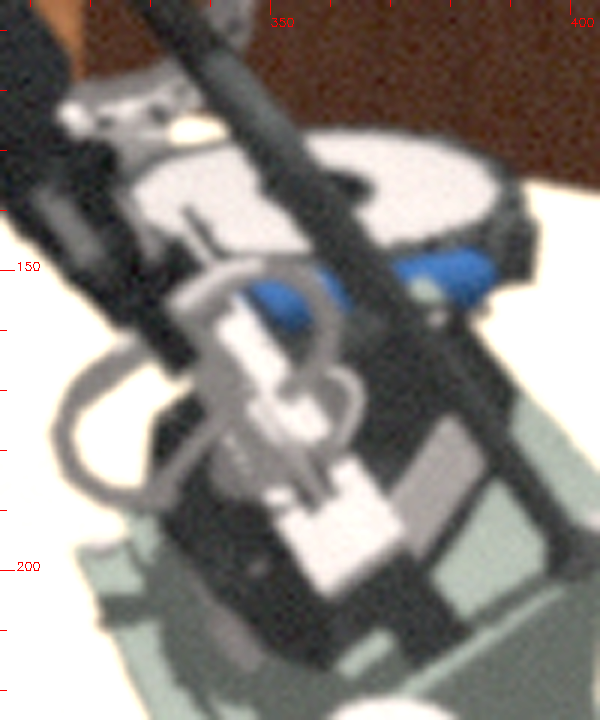

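View pics/w13c.png

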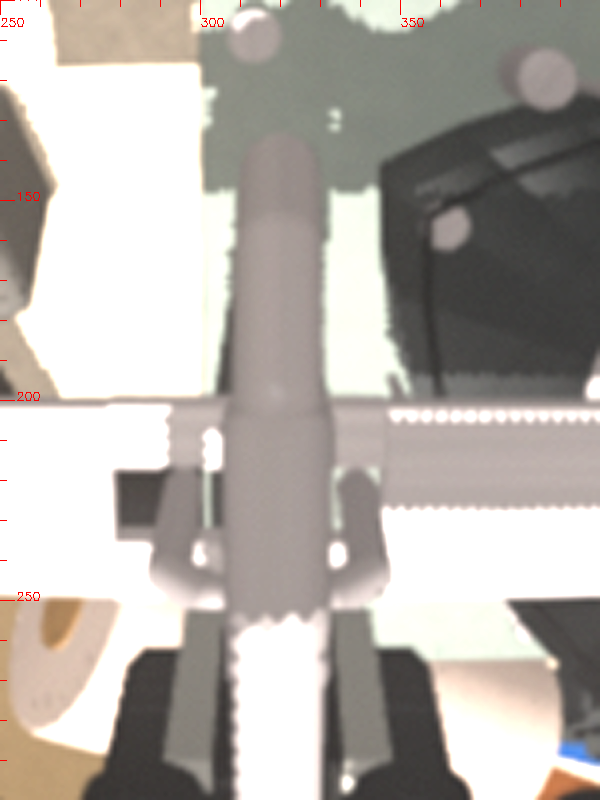

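Request:
apply_moves:
  increments:
    - {"grip": 1, "offset": [0.5, 0, 5], "rot": [0, 0, 0]}
    - {"grip": 1, "offset": [0.5, 0, 10], "rot": [0, 0, 0]}
    - {"grip": 1, "offset": [0.5, 0, 15], "rot": [0, 0, 0]}
    - {"grip": 1, "offset": [0.5, 0, 20], "rot": [0, 0, 0]}
    - {"grip": 1, "offset": [0.5, 0, 24], "rot": [0, 0, 0]}
    - {"grip": 1, "offset": [0.5, 0, 24], "rot": [0, 0, 0]}

```text
time: 12.7
tool_pos: [0.6054, -0.0063, 0.2147]
eef_rot: [0.277, -0.364, 0.882, 0.114]
wrist_force: [-2.8, -3.3, -3.7]
width: 0.0106
```

Run:
```python
from hk import *
d=grab("wrist","w14"); s=grab("scene","s14"); hk(-.0095,.001)
crop(s,305,105,405,225,6,"s14c");crop(d,250,100,400,300,4,"w14c"); 
pp,r,st=cur(); print(r.inv().apply(st["wrist_force"]),st["width"])
```

```text
offset [-2.4 -0.8  0.2] rot [ 0.0011 -0.0042 -0.0002] rows 0.1 t 12.8
[ 6.05091803 -0.92267161  1.57547679] 0.01034084608356308
```

View pics/s14c.png

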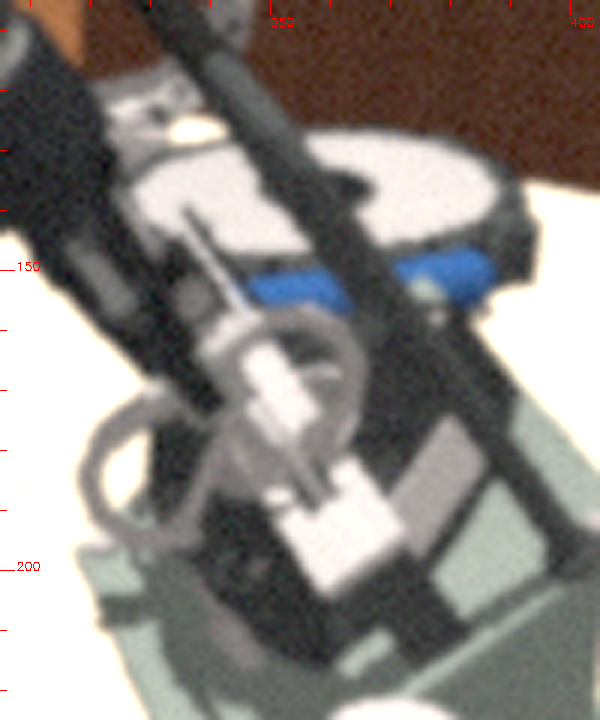

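View pics/w14c.png

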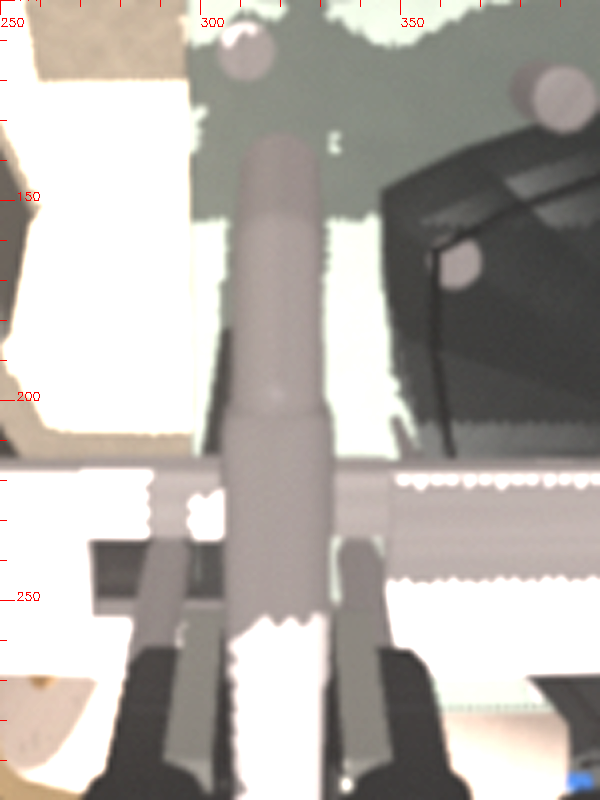

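Request:
apply_moves:
  increments:
    - {"grip": 1, "offset": [5, 0, 0], "rot": [0, 0, 0]}
    - {"grip": 1, "offset": [10, 0, 0], "rot": [0, 0, 0]}
    - {"grip": 1, "offset": [15, 0, 0], "rot": [0, 0, 0]}
    - {"grip": 1, "offset": [20, 0, 0], "rot": [0, 0, 0]}
    - {"grip": 1, "offset": [25, 0, 0], "rot": [0, 0, 0]}
    - {"grip": 1, "offset": [25, 0, 0], "rot": [0, 0, 0]}
    - {"grip": 1, "offset": [25, 0, 0], "rot": [0, 0, 0]}

```text
time: 13.38
tool_pos: [0.592, -0.0208, 0.2026]
eef_rot: [0.279, -0.364, 0.881, 0.114]
wrist_force: [0.1, -0.9, -2.0]
width: 0.0103
```

Run:
```python
from hk import *
d=grab("wrist","w15"); s=grab("scene","s15"); hk(-.036,.001)
crop(s,305,105,405,225,6,"s15c");crop(d,250,100,400,300,4,"w15c"); 
pp,r,st=cur(); print(r.inv().apply(st["wrist_force"]),st["width"])
```

```text
offset [2.2 0.4 1.4] rot [-0.0009  0.0015  0.0026] rows 0.1 t 13.48
[ 0.53816583 -0.22519408  2.25214318] 0.010143467151780721
```

View pics/s15c.png

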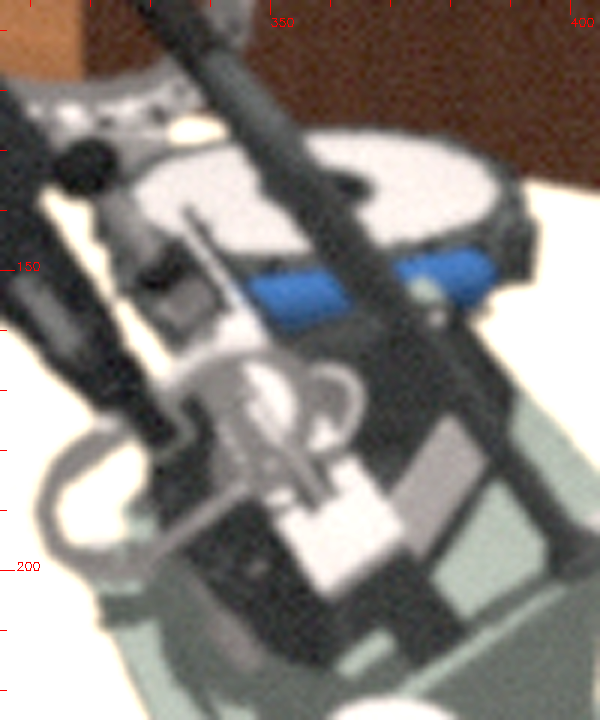

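View pics/w15c.png

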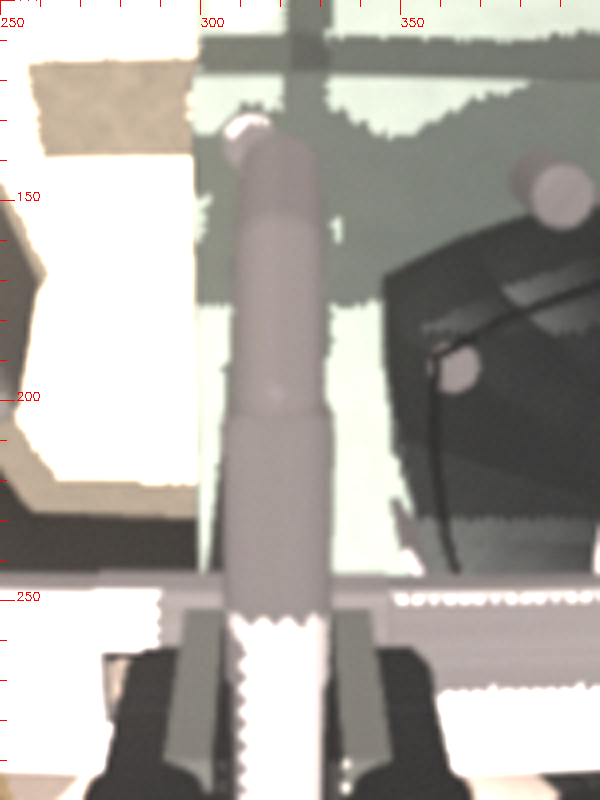

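Request:
apply_moves:
  increments:
    - {"grip": 1, "offset": [5, 0, 1], "rot": [0, 0, 0]}
    - {"grip": 1, "offset": [10, 0, 1], "rot": [0, 0, 0]}
    - {"grip": 1, "offset": [10, 0, 1], "rot": [0, 0, 0]}

```text
time: 13.73
tool_pos: [0.5856, -0.0263, 0.195]
eef_rot: [0.278, -0.364, 0.882, 0.115]
wrist_force: [-0.5, 0.2, -3.0]
width: 0.0101
```

Run:
```python
from hk import *
pp,r,st=cur(); print(r.inv().apply(st["wrist_force"]),st["width"]); hk(-.046,0)
```

```text
[1.91939611 0.46078612 2.34061201] 0.010110582182660909
offset [ 0.4 -0.5  0.9] rot [ 0.0006 -0.0006  0.0009] rows 0.0 t 13.73
```

Request:
apply_moves:
  increments:
    - {"grip": 0.85, "offset": [0, 0, 0], "rot": [0, 0, 0]}
    - {"grip": 0.7, "offset": [0, 0, 0], "rot": [0, 0, 0]}
    - {"grip": 0.6, "offset": [0, 0, 0], "rot": [0, 0, 0]}
    - {"grip": 0.6, "offset": [0, 0, 0], "rot": [0, 0, 0]}
    - {"grip": 0.6, "offset": [0, 0, 0], "rot": [0, 0, 0]}

```text
time: 14.15
tool_pos: [0.5872, -0.0261, 0.1967]
eef_rot: [0.279, -0.365, 0.881, 0.114]
wrist_force: [1.1, -0.4, 0.6]
width: 0.0339
```

Run:
```python
from hk import *
d=grab("wrist","w16"); s=grab("scene","s16")
crop(s,305,105,405,225,6,"s16c");crop(d,230,100,430,320,3,"w16c"); 
pp,r,st=cur(); print(r.inv().apply(st["wrist_force"]),st["width"])
```

```text
[ 0.32030696 -0.6645483   0.14267269] 0.034197343675629994
```

View pics/s16c.png

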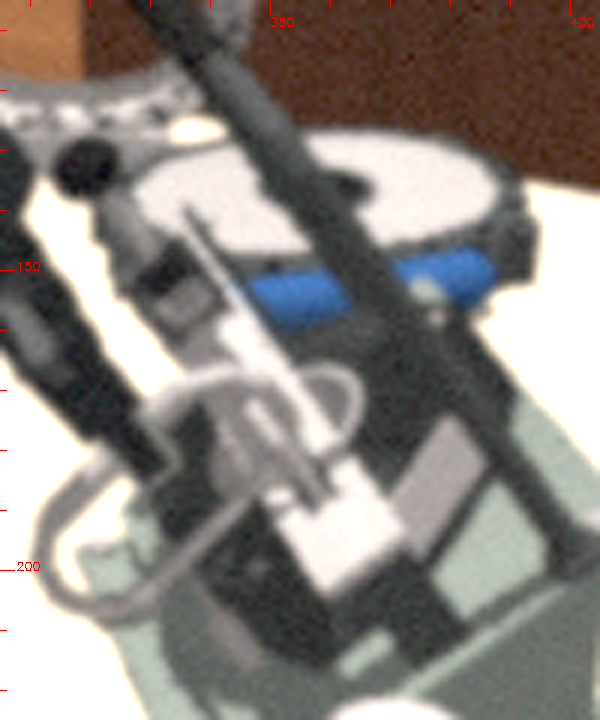

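View pics/w16c.png

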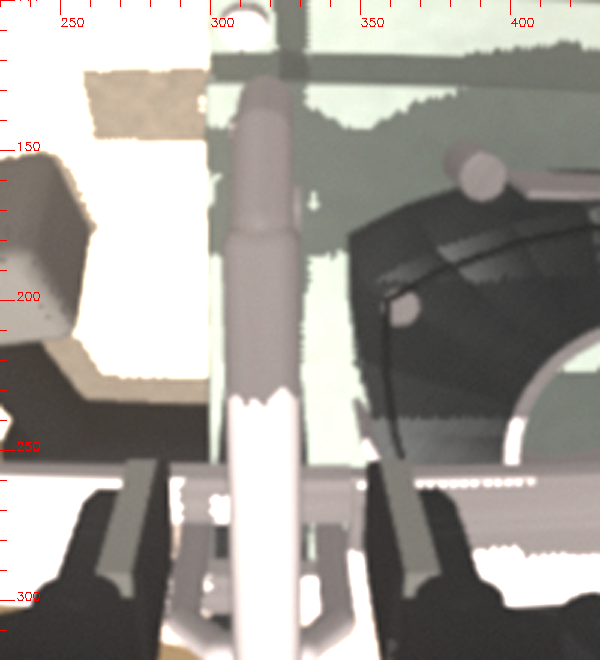

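Request:
apply_moves:
  increments:
    - {"grip": 0.6, "offset": [0, 0, -15], "rot": [0, 0, 0]}
    - {"grip": 0.6, "offset": [0, 0, -40], "rot": [0, 0, 0]}
    - {"grip": 0.6, "offset": [5, 0, -75], "rot": [0, 0, 0]}
    - {"grip": 0.6, "offset": [10, 20, -100], "rot": [0, 0, 0]}
    - {"grip": 1, "offset": [10, 50, -110], "rot": [0, 0, 0]}
    - {"grip": 1, "offset": [10, 80, -110], "rot": [0, 0, 0]}
    - {"grip": 1, "offset": [10, 80, -110], "rot": [0, 0, 0]}
    - {"grip": 1, "offset": [10, 80, -110], "rot": [0, 0, 0]}

```text
time: 14.92
tool_pos: [0.4786, -0.019, 0.2807]
eef_rot: [0.279, -0.365, 0.881, 0.114]
wrist_force: [0.4, -0.2, -0.3]
width: 0.0003
```

Run:
```python
from hk import *
d=grab("wrist","w17"); s=grab("scene","s17"); t=grab("top","t17")
p=np.load("p.npy"); pp,r,st=cur(); print(st["wrist_force"],st["width"],st["q"].round(3))
M=eyeR(p[3]); print("tcp eye",(M.T@(pp-p[:3])).round(4))
for s_ in (.0,.0155,.02): print(s_,proj(d,W(p,Bpt(0,0,.06,.1-s_)),1).round(1),proj(t,W(p,Bpt(0,0,.06,.1-s_))).round(1),proj(s,W(p,Bpt(0,0,.06,.1-s_))).round(1))
crop(d,300,120,560,320,3,"w17c"); crop(s,305,85,425,205,6,"s17c")
```

```text
[ 0.0815621   0.51554219 -0.51767415] -1.3347425263984712e-05 [-0.404 -0.036 -0.519  0.83   0.561 -1.115]
tcp eye [-0.0545  0.079   0.1217]
0.0 [[427.8 284.2]] [[228.6 233.8]] [[316.1 128.8]]
0.0155 [[422.5 274.4]] [[227.1 231.4]] [[319.3 132.9]]
0.02 [[421.1 271.7]] [[226.7 230.7]] [[320.3 134.1]]
```

View pics/w17.png

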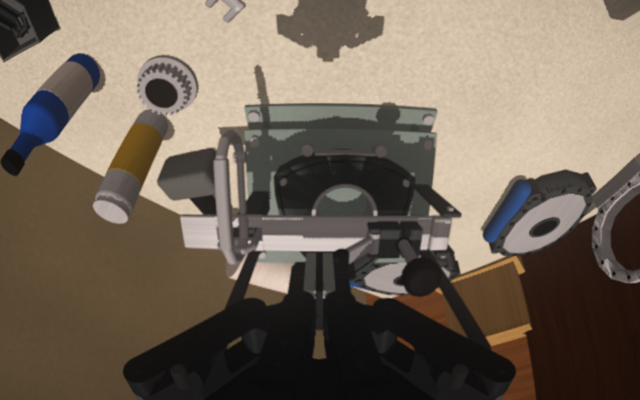

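View pics/w17c.png

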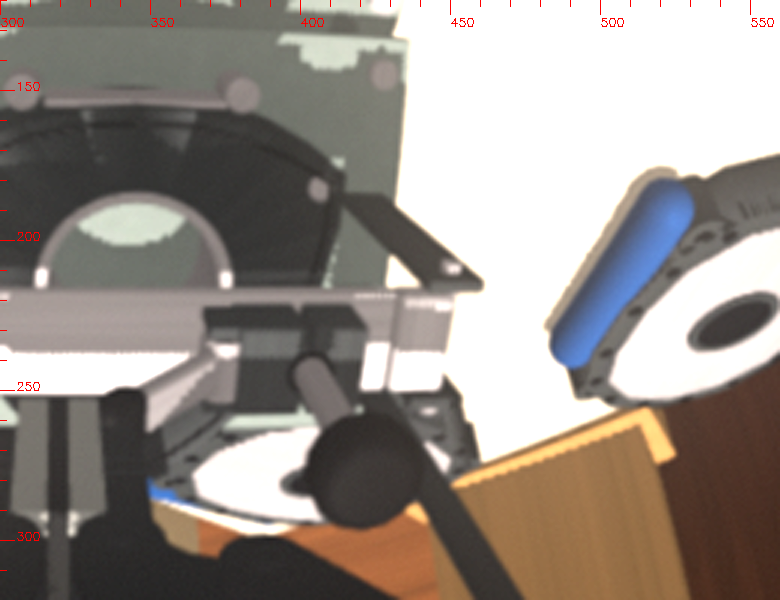

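View pics/s17c.png

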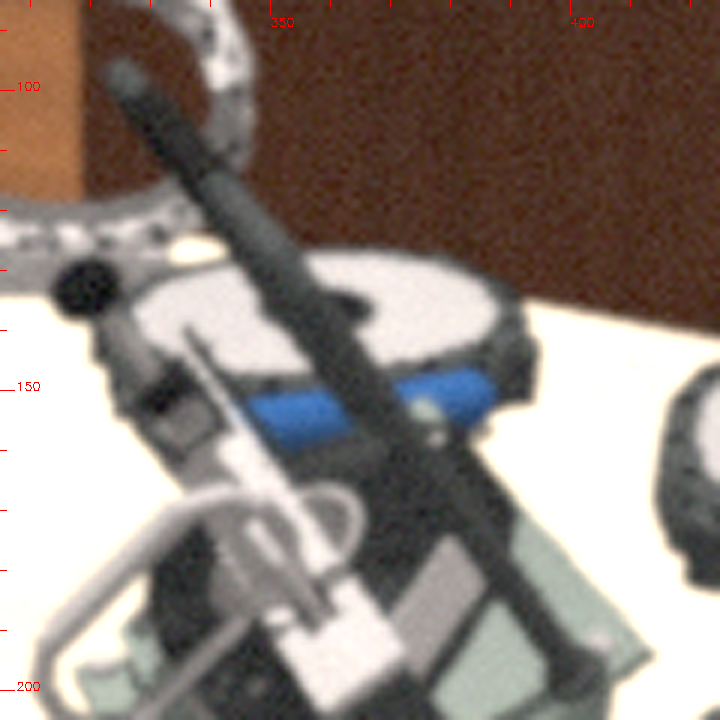

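Run:
```python
from hk import *
tgt([-.004,.170,.080]);tgt([-.004,.170,.052]);tgt([-.004,.170,.022])
```

```text
offset [-50.8  90.9  41.6] rot [-0.0012  0.0012  0.003 ] rows 2.7 t 15.07
offset [-50.7  91.   69.6] rot [-0.0012  0.0012  0.003 ] rows 3.0 t 15.07
offset [-50.7  91.   99.6] rot [-0.0012  0.0012  0.003 ] rows 3.5 t 15.07
```

Request:
apply_moves:
  increments:
    - {"grip": 1, "offset": [-20, 35, 10], "rot": [0, 0, 0]}
    - {"grip": 1, "offset": [-40, 70, 25], "rot": [0, 0, 0]}
    - {"grip": 1, "offset": [-51, 91, 42], "rot": [0, 0, 0.003]}
    - {"grip": 1, "offset": [-51, 91, 55], "rot": [0, 0, 0.003]}
    - {"grip": 1, "offset": [-51, 91, 62], "rot": [0, 0, 0.003]}
    - {"grip": 1, "offset": [-51, 91, 62], "rot": [0, 0, 0.003]}
    - {"grip": 1, "offset": [-51, 91, 62], "rot": [0, 0, 0.003]}

```text
time: 15.65
tool_pos: [0.4707, 0.0989, 0.2582]
eef_rot: [0.278, -0.363, 0.882, 0.115]
wrist_force: [-0.4, 0.6, -0.0]
width: 0.0002
```

Run:
```python
from hk import *
d=grab("wrist","w18"); tgt([-.004,.170,.022]); pp,r,st=cur(); print(r.inv().apply(st["wrist_force"]),st["q"].round(3)); crop(d,220,140,420,320,4,"w18c"); s=grab("scene","s18"); crop(s,265,85,385,205,5,"s18c")
```

```text
offset [-0.1  0.1 37.7] rot [-0.0008  0.0002 -0.0018] rows 0.9 t 15.7
[-0.01202839 -0.4634197  -0.3730251 ] [-0.09  -0.121 -0.671  0.597  0.455 -0.772]
```

View pics/w18c.png

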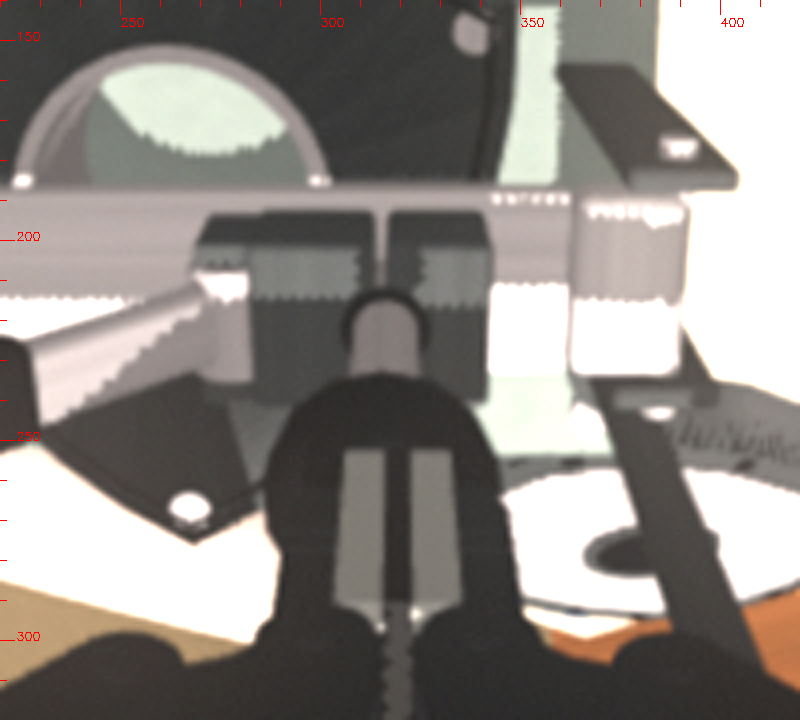

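View pics/s18c.png

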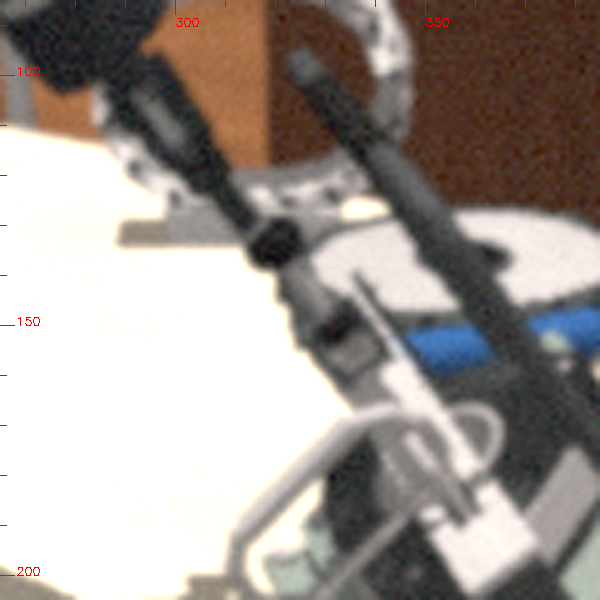

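Request:
apply_moves:
  increments:
    - {"grip": 1, "offset": [0, 0, 6], "rot": [0, 0, 0]}
    - {"grip": 1, "offset": [0, 0, 12], "rot": [0, 0, 0]}
    - {"grip": 1, "offset": [0, 0, 17], "rot": [0, 0, 0]}
    - {"grip": 1, "offset": [0, 0, 22], "rot": [0, 0, 0]}
    - {"grip": 1, "offset": [0, 0, 27], "rot": [0, 0, 0]}
    - {"grip": 1, "offset": [0, 0, 31], "rot": [0, 0, 0]}
    - {"grip": 1, "offset": [0, 0, 34], "rot": [0, 0, 0]}

```text
time: 16.33
tool_pos: [0.4844, 0.1133, 0.2306]
eef_rot: [0.279, -0.363, 0.882, 0.115]
wrist_force: [0.8, -2.3, 2.0]
width: -0.0002
```

Run:
```python
from hk import *
tgt([-.004,.170,.022]); pp,r,st=cur(); print(r.inv().apply(st["wrist_force"]))
```

```text
offset [ 0.1 -0.8  3.3] rot [-0.0006  0.001  -0.0004] rows 0.1 t 16.33
[-0.27603325 -2.18587183 -2.2399937 ]
```

Request:
apply_moves:
  increments:
    - {"grip": 1, "offset": [0, 0, 1.5], "rot": [0, 0, 0]}
    - {"grip": 1, "offset": [0, 0, 2.5], "rot": [0, 0, 0]}
    - {"grip": 1, "offset": [0, 0, 3], "rot": [0, 0, 0]}
    - {"grip": 1, "offset": [0, 0, 3], "rot": [0, 0, 0]}

```text
time: 16.67
tool_pos: [0.4849, 0.1145, 0.2282]
eef_rot: [0.278, -0.363, 0.882, 0.115]
wrist_force: [-0.2, -2.2, 1.9]
width: 0.0003
```

Run:
```python
from hk import *
tgt([-.004,.170,.022]); pp,r,st=cur(); print(r.inv().apply(st["wrist_force"]))
```

```text
offset [-0.3 -1.4  0.6] rot [ 0.0004  0.0006 -0.0008] rows 0.0 t 16.67
[ 0.25121579 -1.40887405 -2.4883873 ]
```

Request:
apply_moves:
  increments:
    - {"grip": 1, "offset": [0, -0.5, 1], "rot": [0, 0, 0]}
    - {"grip": 1, "offset": [0, -0.5, 2], "rot": [0, 0, 0]}
    - {"grip": 1, "offset": [0, -0.5, 2], "rot": [0, 0, 0]}

```text
time: 16.92
tool_pos: [0.4852, 0.1147, 0.2278]
eef_rot: [0.278, -0.363, 0.882, 0.115]
wrist_force: [-12.9, -8.1, 16.3]
width: 0.0
```

Run:
```python
from hk import *
tgt([-.004,.170,.022]); pp,r,st=cur(); print(r.inv().apply(st["wrist_force"]))
```

```text
offset [-0.2 -1.3  0.1] rot [ 0.0001  0.001  -0.0016] rows 0.0 t 16.92
[  2.82482134   3.34456492 -21.93553616]
```

Request:
apply_moves:
  increments:
    - {"grip": 1, "offset": [0, 0, -8], "rot": [0, 0, 0]}
    - {"grip": 1, "offset": [0, 0, -25], "rot": [0, 0, 0]}
    - {"grip": 1, "offset": [15, 0, -50], "rot": [0, 0, 0]}
    - {"grip": 1, "offset": [30, -20, -70], "rot": [0, 0, 0]}
    - {"grip": 1, "offset": [30, -50, -80], "rot": [0, 0, 0]}
    - {"grip": 1, "offset": [30, -50, -80], "rot": [0, 0, 0]}
    - {"grip": 1, "offset": [30, -50, -80], "rot": [0, 0, 0]}

```text
time: 17.5
tool_pos: [0.4722, 0.0286, 0.2751]
eef_rot: [0.279, -0.362, 0.882, 0.115]
wrist_force: [0.2, 0.6, -0.6]
width: 0.0002
```

Run:
```python
from hk import *
d=grab("wrist","w19"); t=grab("top","t19"); p=np.load("p.npy"); pp,r,st=cur(); M=eyeR(p[3]); print("tcp eye",(M.T@(pp-p[:3])).round(4))
crop(d,240,120,480,320,3,"w19c")
for a in (1,.9,.75):
    q=np.array([0,.140-(.056*np.cos(a)-.006*np.sin(a)),-.022+.056*np.sin(a)+.006*np.cos(a)]); print(a,q.round(3),proj(d,W(p,q),1).round(1))
print("knob",proj(d,W(p,np.array([0,.17,.022])),1))
```

```text
tcp eye [-0.0351  0.1216  0.1   ]
1 [0.    0.115 0.028] [[313.5 256.8]]
0.9 [0.    0.11  0.026] [[307.4 255.1]]
0.75 [0.    0.103 0.021] [[299.3 252.1]]
knob [[381.4055682  252.26213433]]
```

View pics/w19c.png

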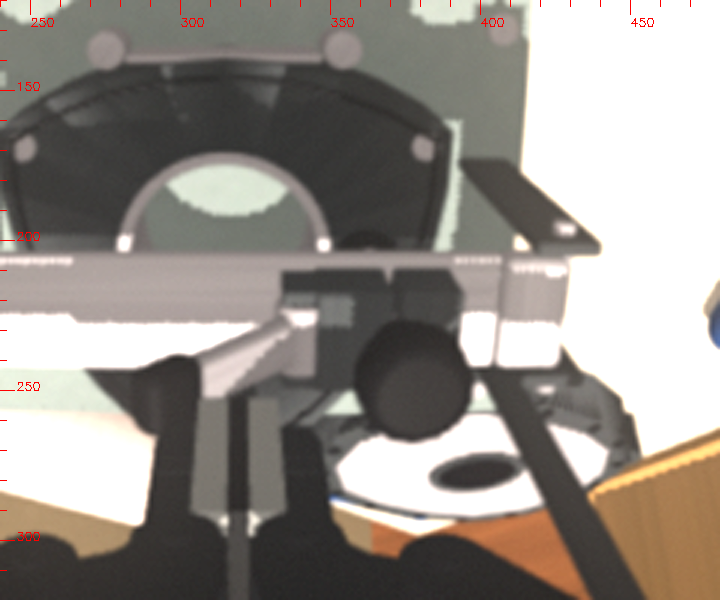

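Run:
```python
from hk import *
p=np.load("p.npy")
for n in ("w2","w1"):
  d=load(n)
  for a in (1,.9,.8,.7):
    yb=.09+.056*np.cos(a)-.006*np.sin(a); z=.016+.056*np.sin(a)+.006*np.cos(a)
    print(n,a,proj(d,W(p,Bpt(p[4],0,yb,z)),1).round(1),"pivot",proj(d,W(p,Bpt(p[4],0,.09,.016)),1).round(1))
```

```text
w2 1 [[295.6 161. ]] pivot [[294.5 151.8]]
w2 0.9 [[301. 161.]] pivot [[294.5 151.8]]
w2 0.8 [[306.4 161. ]] pivot [[294.5 151.8]]
w2 0.7 [[311.5 160.9]] pivot [[294.5 151.8]]
w1 1 [[266.1  16.9]] pivot [[269.4  28.7]]
w1 0.9 [[271.7  17. ]] pivot [[269.4  28.7]]
w1 0.8 [[277.3  17.3]] pivot [[269.4  28.7]]
w1 0.7 [[282.7  17.7]] pivot [[269.4  28.7]]
```

Request:
apply_moves:
  increments:
    - {"grip": 1, "offset": [-15, -10, 15], "rot": [0, 0, 0]}
    - {"grip": 1, "offset": [-33, -18, 40], "rot": [0, 0, 0]}
    - {"grip": 1, "offset": [-33, -18, 55], "rot": [0, 0, 0]}
    - {"grip": 1, "offset": [-33, -18, 62], "rot": [0, 0, 0]}
    - {"grip": 1, "offset": [-33, -18, 62], "rot": [0, 0, 0]}
    - {"grip": 1, "offset": [-33, -18, 62], "rot": [0, 0, 0]}

```text
time: 18.1
tool_pos: [0.527, 0.0619, 0.242]
eef_rot: [0.277, -0.364, 0.882, 0.116]
wrist_force: [-0.7, 0.6, -0.4]
width: -0.0
```

Run:
```python
from hk import *
d=grab("wrist","w20"); s=grab("scene","s20"); p=np.load("p.npy"); pp,r,st=cur(); M=eyeR(p[3]); print("tcp eye",(M.T@(pp-p[:3])).round(4),st["wrist_force"])
crop(d,220,140,440,310,4,"w20c"); crop(s,285,95,385,195,6,"s20c")
tgt([-.002,.102,.024])
```

```text
tcp eye [-0.0013  0.103   0.0392] [0.10012061 0.03591279 0.98981074]
offset [ 0.7 -1.  15.2] rot [-0.0002  0.0007 -0.0007] rows 0.4 t 18.2
```

View pics/w20c.png

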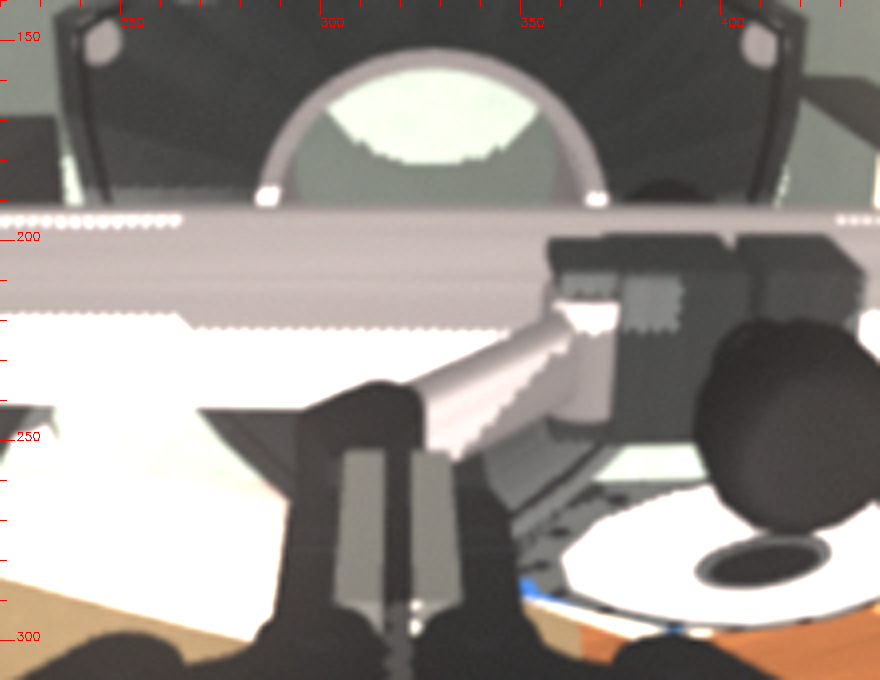

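View pics/s20c.png

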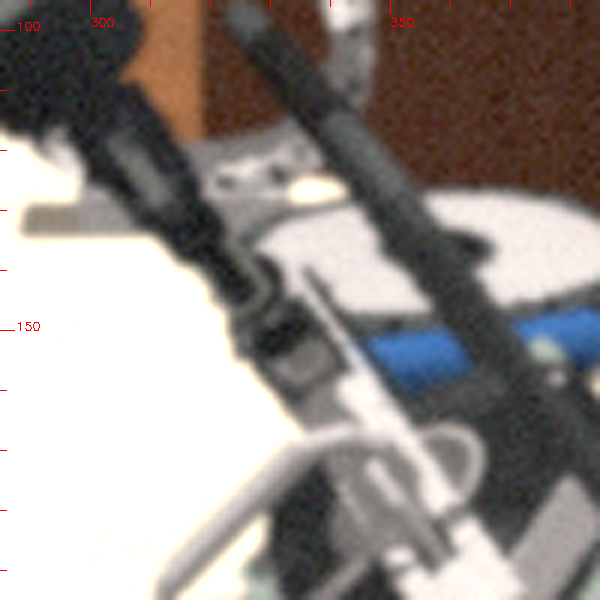

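Request:
apply_moves:
  increments:
    - {"grip": 1, "offset": [0, -1, 8], "rot": [0, 0, 0]}
    - {"grip": 1, "offset": [0, -1, 15], "rot": [0, 0, 0]}
    - {"grip": 1, "offset": [0, -3, 20], "rot": [0, 0, 0]}
    - {"grip": 1, "offset": [0, -5, 25], "rot": [0, 0, 0]}
    - {"grip": 1, "offset": [0, -9, 30], "rot": [0, 0, 0]}
    - {"grip": 1, "offset": [0, -12, 34], "rot": [0, 0, 0]}
    - {"grip": 1, "offset": [0, -14, 39], "rot": [0, 0, 0]}
    - {"grip": 1, "offset": [0, -16, 44], "rot": [0, 0, 0]}
    - {"grip": 1, "offset": [0, -18, 48], "rot": [0, 0, 0]}
    - {"grip": 1, "offset": [0, -19, 51], "rot": [0, 0, 0]}

```text
time: 19.03
tool_pos: [0.5625, 0.0684, 0.2003]
eef_rot: [0.278, -0.363, 0.882, 0.115]
wrist_force: [-2.0, 1.1, 1.4]
width: 0.0001
```

Run:
```python
from hk import *
d=grab("wrist","w21"); p=np.load("p.npy"); pp,r,st=cur(); M=eyeR(p[3]); print("tcp eye",(M.T@(pp-p[:3])).round(4),r.inv().apply(st["wrist_force"]))
crop(d,220,140,440,310,4,"w21c")
```

```text
tcp eye [-0.002   0.0838 -0.0134] [-0.33990255 -0.19678008  0.12792728]
```

View pics/w21c.png

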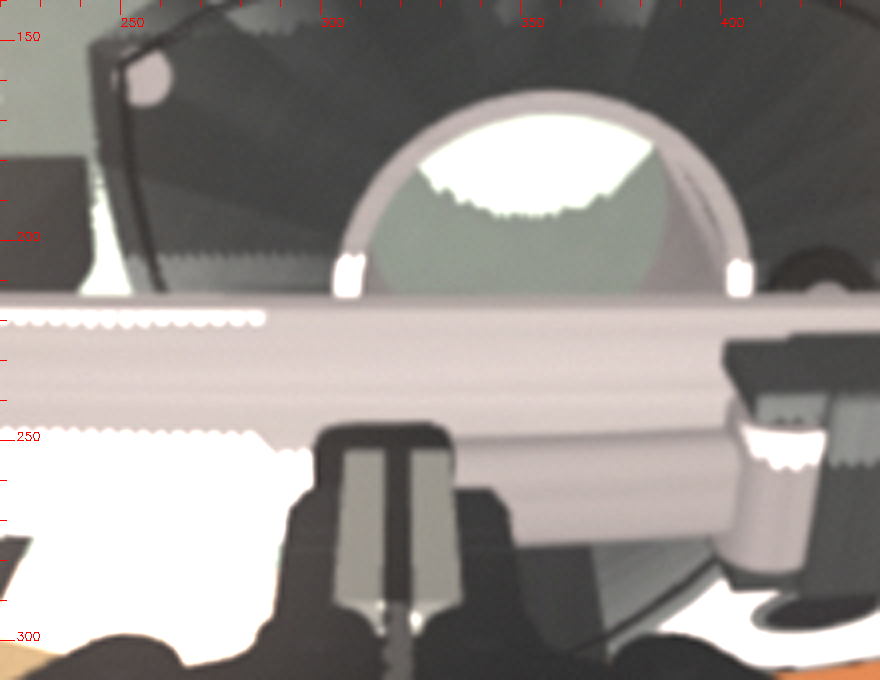

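Lever is nearly flat under the fingers; press on to the stop.

Request:
apply_moves:
  increments:
    - {"grip": 1, "offset": [0, 0, 1.5], "rot": [0, 0, 0]}
    - {"grip": 1, "offset": [0, 0, 3], "rot": [0, 0, 0]}
    - {"grip": 1, "offset": [0, 0, 4], "rot": [0, 0, 0]}
    - {"grip": 1, "offset": [0, 0, 4], "rot": [0, 0, 0]}

```text
time: 19.42
tool_pos: [0.5639, 0.0691, 0.198]
eef_rot: [0.278, -0.363, 0.882, 0.114]
wrist_force: [-5.2, -4.0, 4.8]
width: 0.0003
```

Run:
```python
from hk import *
p=np.load("p.npy"); pp,r,st=cur(); M=eyeR(p[3]); print("tcp eye",(M.T@(pp-p[:3])).round(4),r.inv().apply(st["wrist_force"]))
```

```text
tcp eye [-0.0019  0.0834 -0.0158] [ 2.57189694  0.8085927  -7.66882867]
```

Request:
apply_moves:
  increments:
    - {"grip": 1, "offset": [0, 0, 1], "rot": [0, 0, 0]}
    - {"grip": 1, "offset": [0, 0, 2], "rot": [0, 0, 0]}
    - {"grip": 1, "offset": [0, 0, 2], "rot": [0, 0, 0]}

```text
time: 19.67
tool_pos: [0.5643, 0.0692, 0.1977]
eef_rot: [0.278, -0.362, 0.882, 0.114]
wrist_force: [-14.8, -10.2, 16.9]
width: 0.0
```

Run:
```python
from hk import *
p=np.load("p.npy"); pp,r,st=cur(); M=eyeR(p[3]); print("tcp eye",(M.T@(pp-p[:3])).round(4),r.inv().apply(st["wrist_force"]))
```

```text
tcp eye [-0.0018  0.0833 -0.0164] [  4.82148068   3.16585848 -24.04270349]
```

Request:
apply_moves:
  increments:
    - {"grip": 1, "offset": [0, 0, -10], "rot": [0, 0, 0]}
    - {"grip": 1, "offset": [0, 0, -35], "rot": [0, 0, 0]}
    - {"grip": 1, "offset": [10, 0, -70], "rot": [0, 0, 0]}
    - {"grip": 1, "offset": [35, 0, -100], "rot": [0, 0, 0]}
    - {"grip": 1, "offset": [60, 0, -130], "rot": [0, 0, 0]}
    - {"grip": 1, "offset": [75, 0, -160], "rot": [0, 0, 0]}
    - {"grip": 1, "offset": [75, 0, -160], "rot": [0, 0, 0]}
    - {"grip": 1, "offset": [75, 0, -160], "rot": [0, 0, 0]}

```text
time: 20.33
tool_pos: [0.457, -0.0392, 0.2855]
eef_rot: [0.279, -0.362, 0.882, 0.113]
wrist_force: [-0.4, 0.1, 0.6]
width: 0.0004
```

Run:
```python
from hk import *
d=grab("wrist","w22"); s=grab("scene","s22"); t=grab("top","t22"); p=np.load("p.npy"); 
crop(d,200,130,460,300,3,"w22c"); crop(s,295,105,405,225,6,"s22c")
print("tab",[proj(d,W(p,Bpt(0,x,y,0)),1)[0].round(1) for x,y in [(-.02,.306),(.02,.306),(-.02,.262)]],"knob",proj(d,W(p,np.array([0,.17,.022])),1))
print("tab sc",[proj(s,W(p,Bpt(0,x,y,0)))[0].round(1) for x,y in [(-.02,.306),(.02,.306),(-.02,.262)]],cur()[2]["wrist_force"])
```

```text
tab [array([189.3, 226.2]), array([194.3, 255.4]), array([222.9, 226.9])] knob [[406.6874033  268.65580064]]
tab sc [array([358.2, 202.8]), array([372.3, 192.4]), array([352.3, 193.4])] [ 0.28311207  0.06093684 -0.58139879]
```

View pics/w22.png

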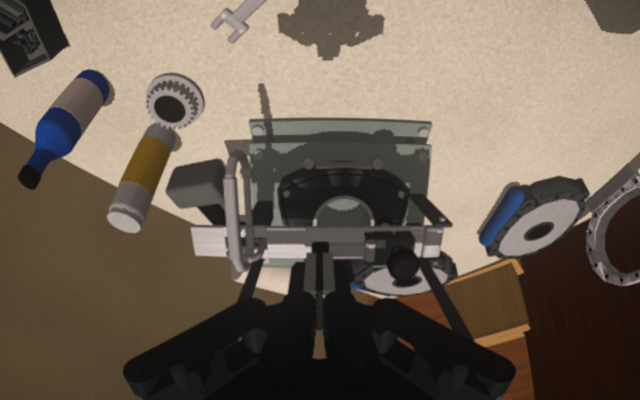

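View pics/w22c.png

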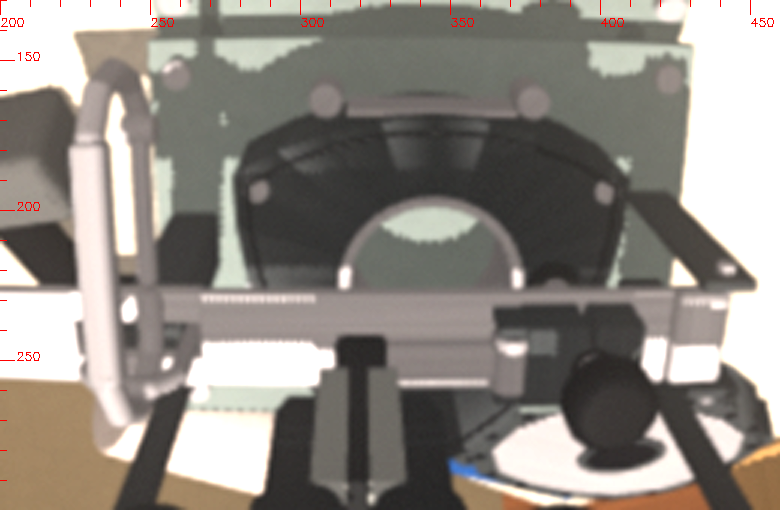

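View pics/s22c.png

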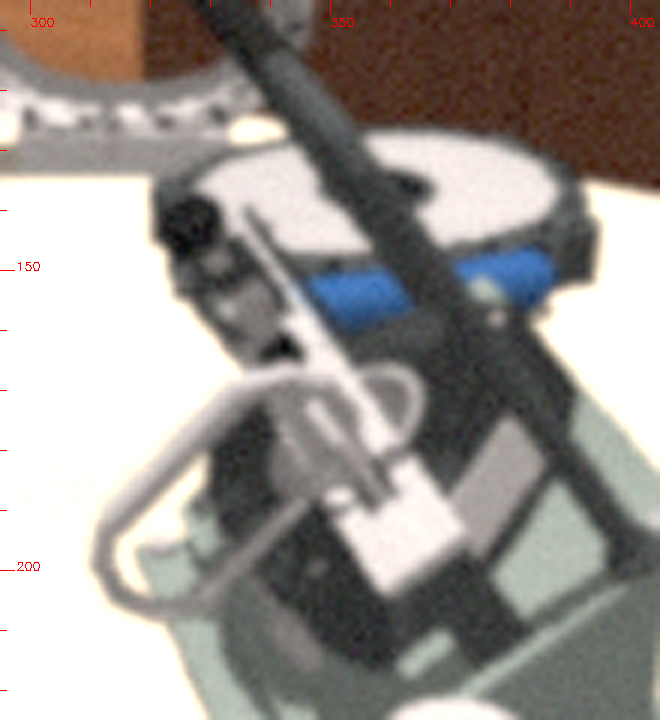

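View pics/t22.png

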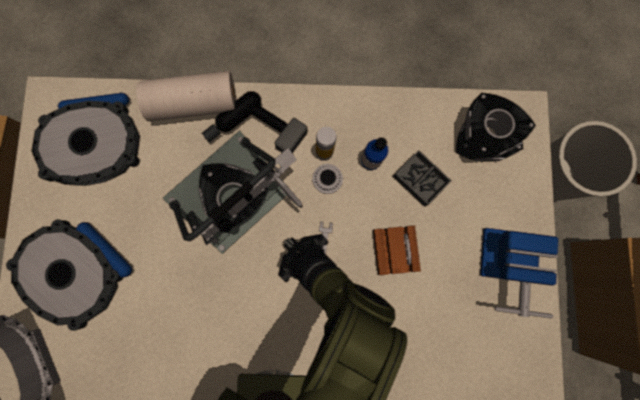

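Request:
apply_moves:
  increments:
    - {"grip": 1, "offset": [20, -40, -10], "rot": [0, 0, 0]}
    - {"grip": 1, "offset": [20, -80, -20], "rot": [0.1, 0, 0]}
    - {"grip": 1, "offset": [20, -120, -20], "rot": [0.2, 0, 0]}
    - {"grip": 1, "offset": [20, -160, -20], "rot": [0.3, 0, 0]}
    - {"grip": 1, "offset": [20, -190, -20], "rot": [0.4, 0, 0]}
    - {"grip": 1, "offset": [20, -190, -20], "rot": [0.4, 0, 0]}
    - {"grip": 1, "offset": [20, -190, -20], "rot": [0.4, 0, 0]}

```text
time: 21.07
tool_pos: [0.5702, -0.1895, 0.2871]
eef_rot: [0.344, -0.302, 0.887, -0.06]
wrist_force: [-1.5, 0.9, -1.0]
width: 0.0001
```

Run:
```python
from hk import *
d=grab("wrist","w23"); p=np.load("p.npy"); print(proj(d,W(p,np.zeros(3)),1))
u,v=proj(d,W(p,np.zeros(3)),1)[0].astype(int); crop(d,max(u-80,0),max(v-100,0),u+60,v+40,5,"w23c")
```

```text
[[467.70530964 288.4551748 ]]
```

View pics/w23.png

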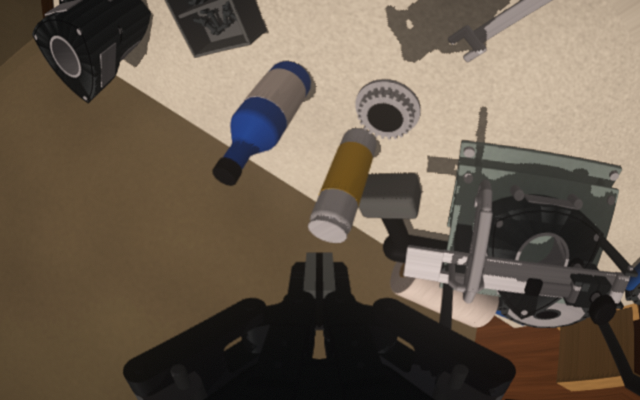

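View pics/w23c.png

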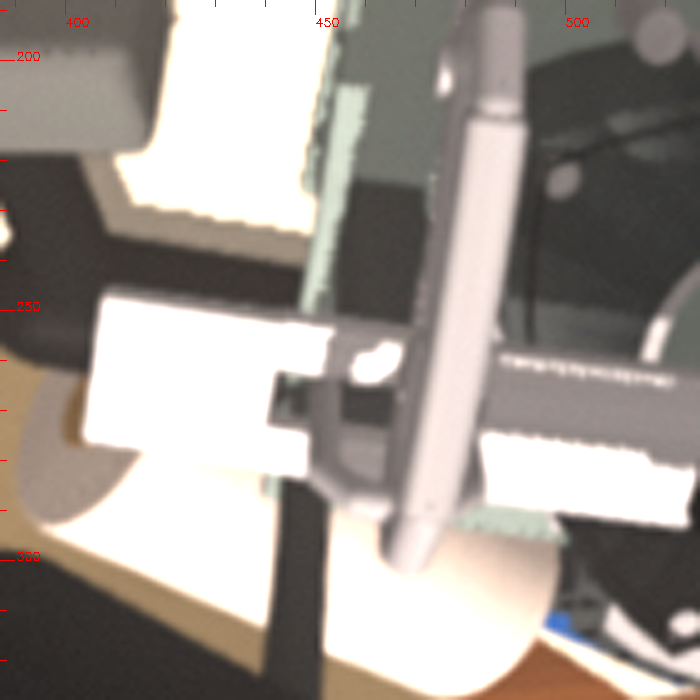

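Run:
```python
from hk import *
s=grab("scene","s24"); crop(s,295,145,385,225,8,"s24c"); from rig import state; print(state()["time"],state()["wrist_force"])
```

```text
21.1667 [1.01966569 0.1563752  0.19344556]
```

View pics/s24c.png

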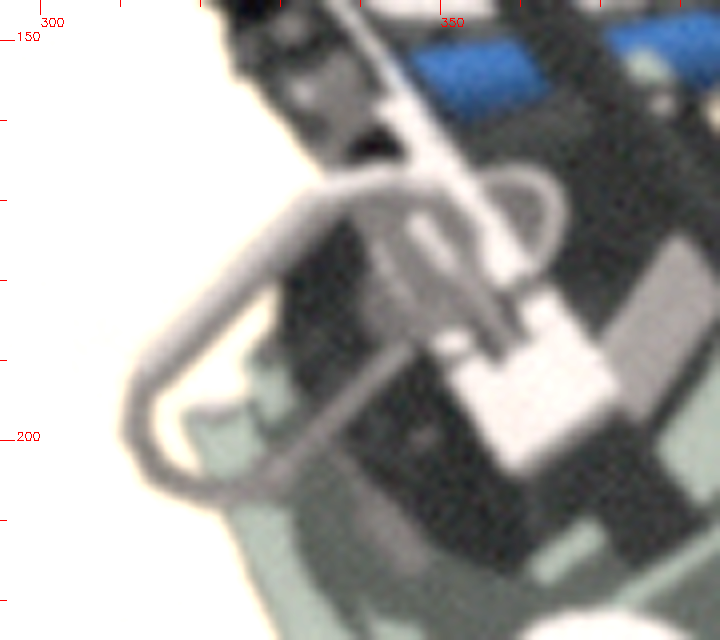

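```bash
python3 -c "
from rig import sign_off
print(sign_off())"
```

```text
the job is handed in; nothing more can be done
None
```

The rotor is secured and I handed the job in at about 21 s of the 64 s allowed, with the arm touching nothing.

What I did, in the order asked:
- **Bridge bar:** I pressed it down to its end stop, which took about 50 N at the tab. The eye stands up through the slot.
- **Snap hook:** I clipped the large hook onto the eye with its nose uphill, shifted it downhill so the gate shut below the eye's top bar, and let go.
- **Stop rod:** I pushed it down until the force jumped to 22 N with the knob's top 60 mm above the bar, so its pad is on the rotor.
- **Clamp lever:** I then pressed it flat to its stop. The tip was within 0.5 mm of where flat should be, at 24 N.

**Last checks:**
- The final pictures show the bridge down on its post, the lever flat and the knob down. The hook hangs still on the eye, slightly tail-down.
- The rotor and the other bench items look unmoved.
- The gate looks straight and parallel to the spine, so I take it as shut. The part where it meets the nose was partly hidden by the eye, and I did not tug the hook to prove it.
- No check failed or disagreed beyond 1–3 mm or a few pixels of calibration scatter.

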